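# Fit the bottle carrier to the shaker and load it

### The arm

A 6-joint arm with a two-finger parallel gripper is mounted at the origin on a cart in front of the work surface, level with it; the furniture and walls round the work are solid. World frame = base frame: x ahead of the robot, y to its left, z up, the work surface at z = 0. Lengths are in m, angles in rad, forces in N, time in s.
With the tool pointing down it reaches from about 0.3 to 0.875 m from the base axis. Payload 6.4 kg.
Tool frame: the origin (TCP) lies at the very end of the fingers, on their centre line; the grasp point (between the pads) lies 19 mm behind it (robot.tcp_to_grasp is the distance from the TCP to the grasp point, in m); z points along the fingers, y is the line along which they close (so a half turn about z gives the same grasp; the last joint's range is limited). The gripper opens to 85 mm and grips with 20 to 120 N. Pads are 22 mm wide; open, the fingers measure 114 mm over their backs; the gripper's body (76 mm by 85 mm) begins 54 mm behind the grasp point. The pads swing forward as they close: fully open they stand 13 mm farther back than shut.
Start: joints at [-1.552, 0.181, 1.607, -0, 1.354, -0.206], TCP at [0.128, -0.561, 0.231] pointing down, gripper open.
Joint ranges: [-2.99, 2.99], [-0.89, 2.07], [0.3, 2.58], [-1.14, 4.28], [0, 2.63], [-3.12, 3.12]. Speed limits (rad/s): [2.57, 2.57, 3.01, 3.14, 3.14, 3.14].

### API

Orientations are given as a rotation vector (axis times angle).
In Python, from bench import state, eyes, robot gives the robot as it stands. The module is installed in compiled form; this text tells all that it offers.
- The arm moves only by the shell command python3 -m handwheel 'ROWS' [FORCE]. ROWS is JSON, a list of rows, each a list of 5 numbers: the shift along the tool's x, y, z in mm, then the turn about the tool's z in rad, then the gripper command: -1 is fully open, 1 is shut, values between are in proportion. In form: [[x, y, z, twist, hand], ...]. A call has 1 to 8 rows; each row is the pose to reach, as a shift and turn from the pose commanded when the call began, along the tool's axes at that moment; what a row does not reach only later rows make up. A row lasts 1/10 s, in which the tool goes at most 50 mm and 8.59 degrees, less where a joint would pass 70% of its speed; a pose out of reach is approached as far as the arm can. A call with a gripper value outside its range is refused whole. The fingers move at their own pace and stop on an object; FORCE is the grip in N (left out, the last holds). Time passes only in rows, so rows that repeat a pose let the fingers close. It gives the time, the measured TCP pose, the force, the opening and the grip force at its end, in the units of the state.
- state(): the state, without advancing time (a new reading comes with each control period).
- eyes.grab_frame(name): name is "scene" or "top" or "wrist"; returns the picture (420x560x3 uint8, red, green, blue); there is no depth.
- eyes.camera_model(name): a dict with "fx", "fy", "cx", "cy" (pixels), "dist" ([k1, k2, p1, p2, k3] as OpenCV has them; the pictures are not rectified), "R" (3x3) and "t" (3): a world point X has camera coordinates R X + t. Camera axes: x right, y down, z forward; pixel columns grow to the right and rows downward; lengths in m; the calibration is good to about 2 mm. A picture is of the moment at which its call begins: read the wrist's pose just before it. camera_model takes no time and is no camera call; for the wrist camera it gives the pose at the moment of the call.
- robot.sign_off(): hands the job in; it is judged then, once.
The state is a dict: "time": time; "qpos": joint angles; "dq": joint speeds; "joint_torque": joint torques, N m; "tool_pos": TCP position; "tool_rot": TCP orientation; "wrist_force": force on the tool from outside, world axes, zero at the start; "ft_torque": the same for the moment, N m; "finger_gap": opening from 0.0 (shut) to 1.0 (fully open); "grip_force": force on a finger pad.
Only numpy, scipy, OpenCV 4.12 (cv2) and the standard library are available. Lean on these libraries where they do the work, as an engineer would, in place of code of your own. Each camera call takes 0.05 s, during which the arm holds its last target. There are 200 camera calls.

### The job

Get the shaker ready: pick all the debris off its black deck and put it in the yellow waste tub, then take the blue carrier plate by its handle and lower it over the two locating pins, keeping hold of it until it is down on them, so that it lies flush on the deck. Then stand every small capped bottle (red, green, blue cap) upright in a hole of the carrier, one to a hole, right down on the deck. Leave the timer, the petri dish, the stoppered flask and the wash bottle where they stand.

Things in the scene. Friction and masses are not known exactly. Their poses are not given: they have to be found in the camera images.
- shaker: White shaker housing, 160 x 240 mm (x, y), fixed to the worktop, motionless; its deck, a black rubber plate 150 x 220 mm, is its flat top, 55 mm above the origin (centre of the underside). Two steel locating pins stand on the deck at x = 0, y = +89 and -89 mm in this frame: 12 mm diameter, 31 mm tall with the top 7 mm tapered to a 4 mm tip.
- deck (a point): Centre of the deck's top face, midway between the feet of the two pins; axes as the shaker's, z up.
- carrier: Blue carrier plate, 130 x 200 x 15 mm (x, y, z), 0.45 kg, lying flat on the worktop to the left; origin at the centre of its underside, z up. Two pin holes of 15 mm at x = 0, y = +89 and -89 mm (the plate fits either way round) and four bottle holes of 51 mm, all right through. Across its middle stands an orange bar handle, 66 mm along x, 14 mm thick along y, between 39 and 55 mm above the plate's underside, carried on two posts.
- nest0 (a point): Centre of a bottle hole of the carrier, at the level of its underside; at x = -34 mm, y = -56 mm in the carrier's frame.
- nest1 (a point): Centre of a bottle hole of the carrier, at the level of its underside; at x = -34 mm, y = 56 mm in the carrier's frame.
- nest2 (a point): Centre of a bottle hole of the carrier, at the level of its underside; at x = 34 mm, y = -56 mm in the carrier's frame.
- nest3 (a point): Centre of a bottle hole of the carrier, at the level of its underside; at x = 34 mm, y = 56 mm in the carrier's frame.
- tub: Open yellow waste tub to the right, fixed, 160 x 160 mm outside, 75 mm tall, walls 5 mm; origin at the centre of its underside, sides along x and y.
- cork_thick: Broken piece of a cork ring, a curved block about 62 mm long, 22 mm thick (28 mm over the curve), 26 mm high, on the deck. The middle third of its length is straight along y, within 3 mm of the origin in x. Origin at the middle of its underside, y along its length. 3 or 4 of the four pieces of debris are present in any run.
- cork_thin: Thinner broken piece of a cork ring, a curved block about 62 mm long, 18 mm thick (24 mm over the curve), 22 mm high, on the deck. The middle third of its length is straight along y, within 3 mm of the origin in x. Origin at the middle of its underside, y along its length. 3 or 4 of the four pieces of debris are present in any run.
- wood_chip: Pale wood offcut, 60 mm long, 24 mm wide, 20 mm high with a lower narrower splintered end toward +y, on the deck. Origin at the middle of its underside, y along its length. 3 or 4 of the four pieces of debris are present in any run.
- channel_offcut: White plastic U-channel offcut, 58 mm long, 26 mm wide outside, 24 mm high, open upward, rigid, on the deck. Origin at the middle of its underside, y along its length. 3 or 4 of the four pieces of debris are present in any run.
- bottle_red: Small white bottle with a red cap, 45 mm diameter, 88 mm tall, about 0.11 kg, origin at the centre of its underside, z up along the bottle. The white body is 45 mm wide up to about 60 mm, the cap above is narrower. 2 or 3 of the three bottles are present, standing on the worktop beside the shaker.
- bottle_green: Small white bottle with a green cap, 45 mm diameter, 88 mm tall, about 0.11 kg, origin at the centre of its underside, z up along the bottle. The white body is 45 mm wide up to about 60 mm, the cap above is narrower.
- bottle_blue: Small white bottle with a blue cap, 45 mm diameter, 88 mm tall, about 0.11 kg, origin at the centre of its underside, z up along the bottle. The white body is 45 mm wide up to about 60 mm, the cap above is narrower.
- lab_timer: Bystander: white timer, 58 x 62 x 20 mm, loose on the worktop near its front edge; origin at the centre of its underside.
- stoppered_flask: Bystander: conical flask with orange stopper, 67 mm wide, 126 mm tall, behind the shaker; origin at the centre of its underside.
- petri_dish: Bystander: petri dish, 62 mm across, 18 mm tall, at the far left; origin at the centre of its underside.
- wash_bottle: Bystander: wash bottle with a bent jet, 61 x 94 mm, 176 mm tall, behind the shaker; origin at the centre of its underside.
There are look-alikes about, which are no part of the job. Leave any purple look-alike of the bottle_red alone. Leave any orange look-alike of the cork_thin alone.

How it is judged:
On the way, in this order (a step that is already met when the one before it is completed fails the run):
1. every piece of debris lies in the tub (x of cork_thick in the frame of tub between -0.078 and 0.078 m and y of cork_thick in the frame of tub between -0.078 and 0.078 m and z of each of cork_thick, cork_thin, wood_chip, channel_offcut in the frame of tub below 0.07 m and x of cork_thin in the frame of tub between -0.078 and 0.078 m and y of cork_thin in the frame of tub between -0.078 and 0.078 m and x of wood_chip in the frame of tub between -0.078 and 0.078 m and y of wood_chip in the frame of tub between -0.078 and 0.078 m and x of channel_offcut in the frame of tub between -0.078 and 0.078 m and y of channel_offcut in the frame of tub between -0.078 and 0.078 m), for 0.2 s.
2. the carrier is down on both pins (underside within 15 mm of the deck) while the fingers still hold it (horizontal distance between carrier and deck below 0.004 m and angle between the y axis of carrier and the y axis of shaker, either way round below 0.05 rad and z of carrier in the frame of deck below 0.015 m and contact force between the fingers and carrier above 0.5 N), for 0.1 s.
At the end, for the whole second after the job is handed in: All debris lies in the tub; the carrier is flush over both pins (underside within 3 mm of the deck, centre within 4 mm, turned under 0.05 rad, level within 0.03); every bottle stands upright (0.1 rad), still, within 8 mm of a hole's centre, underside within 6 mm of the deck (all of step 1 and horizontal distance between carrier and deck below 0.004 m and angle between the y axis of carrier and the y axis of shaker, either way round below 0.05 rad and z of carrier in the frame of deck between -0.003 and 0.003 m and angle between carrier's own z axis and vertical below 0.03 rad and (horizontal distance between bottle_red and nest0 below 0.008 m or horizontal distance between bottle_red and nest1 below 0.008 m or horizontal distance between bottle_red and nest2 below 0.008 m or horizontal distance between bottle_red and nest3 below 0.008 m) and z of bottle_red in the frame of deck between -0.006 and 0.006 m and angle between each of bottle_red, bottle_green, bottle_blue's own z axis and vertical below 0.1 rad and linear speed of each of bottle_red, bottle_green, bottle_blue below 0.03 m/s and (horizontal distance between bottle_green and nest0 below 0.008 m or horizontal distance between bottle_green and nest1 below 0.008 m or horizontal distance between bottle_green and nest2 below 0.008 m or horizontal distance between bottle_green and nest3 below 0.008 m) and z of bottle_green in the frame of deck between -0.006 and 0.006 m and (horizontal distance between bottle_blue and nest0 below 0.008 m or horizontal distance between bottle_blue and nest1 below 0.008 m or horizontal distance between bottle_blue and nest2 below 0.008 m or horizontal distance between bottle_blue and nest3 below 0.008 m) and z of bottle_blue in the frame of deck between -0.006 and 0.006 m); the robot touches nothing.
It fails at once if the lab timer is moved more than 30 mm (distance of lab_timer from where it was at the start of the episode above 0.03 m).
It fails at once if the stoppered flask is moved more than 30 mm (distance of stoppered_flask from where it was at the start of the episode above 0.03 m).
It fails at once if the petri dish is moved more than 30 mm (distance of petri_dish from where it was at the start of the episode above 0.03 m).
It fails at once if the wash bottle is moved more than 30 mm (distance of wash_bottle from where it was at the start of the episode above 0.03 m).
Of cork_thick, cork_thin, wood_chip, channel_offcut only 3 to 4 are there at a start; the rules pass over those that are not, and their reading is None.
Of bottle_red, bottle_green, bottle_blue only 2 to 3 are there at a start; the rules pass over those that are not, and their reading is None.
At some moment in a run one of cork_thick, cork_thin, wood_chip, channel_offcut, carrier may be knocked a few centimetres aside while the robot is not near it.
Once in a run the grip may slacken for a moment while it holds something.
It also fails if it takes over 200 s, if anything falls off the work surface, if the arm or the gripper's body presses on something with over 40 N, if the wrist force passes 120 N, or if a joint passes its speed limit or range.

## Working session

There is one attempt and no reset: what is moved stays moved. The work goes in short steps, Python scripts to look and compute and a shell command to move; the robot and the scene stay as the last step left them, time stands still between calls to the robot, and variables do not carry over. Pictures are saved under pics/ and viewed, at most 14 in all, crops included, and the job is handed in when it is done.

```bash
mkdir -p pics; cat > h.py <<'E'
import numpy as np, cv2
from bench import state, eyes, robot
from scipy.spatial.transform import Rotation as Ro
def snap(n,f):
    m=eyes.camera_model(n); im=eyes.grab_frame(n); cv2.imwrite('pics/'+f,im[:,:,::-1]); return m,im
def K(m): return np.array([[m['fx'],0,m['cx']],[0,m['fy'],m['cy']],[0,0,1.]])
def ray(m,px,z):
    px=np.array(px,float).reshape(-1,1,2)
    u=cv2.undistortPoints(px,K(m),np.array(m['dist'],float))[:,0]
    R=np.array(m['R']);t=np.array(m['t']);c=-R.T@t
    d=np.c_[u,np.ones(len(u))]@R
    return c+d*((z-c[2])/d[:,2])[:,None]
def proj(m,X):
    R=np.array(m['R']);return cv2.projectPoints(np.array(X,float).reshape(-1,1,3),cv2.Rodrigues(R)[0],np.array(m['t'],float),K(m),np.array(m['dist'],float))[0][:,0]
def go(x,y,z,yaw=None):
    "shift in tool axes (mm) to world TCP target; yaw = world angle of the closing line (tool y)"
    s=state();R=Ro.from_rotvec(s['tool_rot']).as_matrix();p=np.array(s['tool_pos'])
    d=R.T@(np.array([x,y,z])-p)*1000
    cur=np.arctan2(R[1,1],R[0,1]); tw=0
    if yaw is not None:
        # tool z down: +twist lowers world yaw
        tw=-(yaw-cur); tw=(tw+np.pi/2)%np.pi-np.pi/2
    print('pos',p.round(4),'yaw',round(cur,3),'q6',round(s['qpos'][5],2),'shift',d.round(1),'twist',round(tw,3))
E
python3 - <<'E'
from h import *
import pickle
for n in ('scene','top','wrist'):
    m,im=snap(n,n+'0.png'); pickle.dump(m,open(n+'.pkl','wb')); R=np.array(m['R']); print(n,(-R.T@np.array(m['t'])).round(3),R[2].round(2),m['fx'])
s=state();print(s); print(Ro.from_rotvec(s['tool_rot']).as_matrix().round(3))
E
```

```text
scene [ 0.284 -0.569  0.942] [ 0.27  0.56 -0.78] 445.7548663092395
top [0.439 0.053 1.194] [ 0.15 -0.   -0.99] 426.83988163801473
wrist [ 0.195 -0.546  0.373] [-0.26 -0.06 -0.96] 374.81475679676817
{'time': 0.15, 'qpos': array([-1.55230701e+00,  1.81367321e-01,  1.60779034e+00, -2.40763899e-05,
        1.35379944e+00, -2.06310467e-01]), 'dq': array([-0.001253  , -0.00174371, -0.00233458,  0.00122663,  0.00136105,
        0.00018724]), 'joint_torque': array([ 1.14052895e-03, -4.45261931e+01, -3.51694322e+01, -2.67495534e-04,
        5.92218654e-03,  2.69082676e-06]), 'tool_pos': array([ 0.12816953, -0.56009182,  0.23058702]), 'tool_rot': array([-3.12041554e+00, -3.52227112e-01, -1.64144756e-04]), 'wrist_force': array([-0.22863037, -0.02773193,  0.26828754]), 'ft_torque': array([-0.0013934 ,  0.01079793,  0.00213348]), 'grip_force': 0.0, 'finger_gap': 0.9988650347311379}
[[ 0.975  0.223 -0.   ]
 [ 0.223 -0.975  0.001]
 [ 0.    -0.001 -1.   ]]
```

View pics/top0.png

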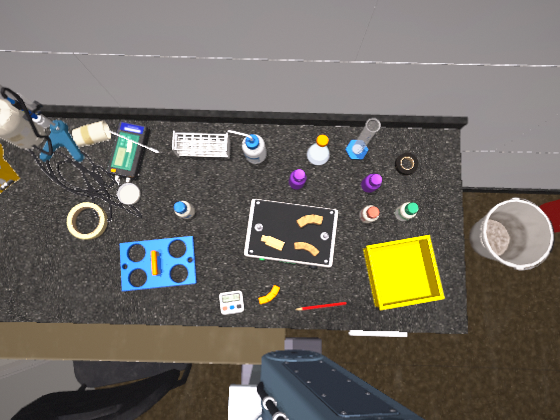

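View pics/scene0.png

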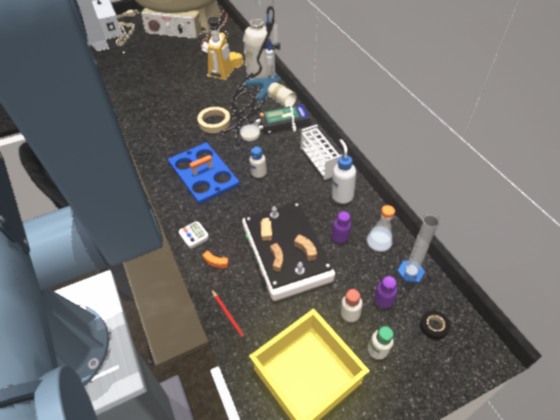

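Top view: shaker at about (292,233) with three pieces of debris on it (wood chip 272,243; corks 311,221 and 306,249; no channel). Carrier is at (158,263) and the tub at (404,272). Bottles: blue (184,210), red (370,213), green (408,211). Enlarging for measurement.

```bash
python3 - <<'E'
import cv2,numpy as np
im=cv2.imread('pics/top0.png')
a=cv2.resize(im[190:275,238:348],None,fx=7,fy=7,interpolation=cv2.INTER_CUBIC)
cv2.imwrite('pics/c1.png',a)
E
python3 - <<'E'
from h import *
import pickle
m=pickle.load(open('top.pkl','rb')); im=cv2.imread('pics/top0.png'); hsv=cv2.cvtColor(im,cv2.COLOR_BGR2HSV)
def blob(lo,hi,box):
    x0,y0,x1,y1=box; k=np.zeros(im.shape[:2],np.uint8); k[y0:y1,x0:x1]=cv2.inRange(hsv,lo,hi)[y0:y1,x0:x1]; return k
k=blob((100,120,80),(125,255,255),(110,230,205,300)); r=cv2.minAreaRect(cv2.findNonZero(k)); b=cv2.boxPoints(r)
print('carrier px',b); print(ray(m,b,0.015).round(4), ray(m,[b.mean(0)],0.015))
k=blob((20,150,80),(35,255,255),(355,230,450,315)); r=cv2.minAreaRect(cv2.findNonZero(k)); b=cv2.boxPoints(r); print('tub',ray(m,b,0.075).round(3))
for n,p,z in (('blue',(184,207),.088),('red',(371,212),.088),('green',(411,209),.088)):print(n,ray(m,[p],z).round(4))
k=blob((8,60,120),(30,200,255),(255,208,330,262)); n,l,st,c=cv2.connectedComponentsWithStats(k)
for i in range(1,n):
  if st[i,4]>30:
    pts=cv2.findNonZero((l==i).astype(np.uint8)); w=ray(m,pts[:,0],.08); bx=cv2.minAreaRect((w[:,:2]*1000).astype(np.float32)); print(st[i],bx)
E
```

```text
carrier px [[116.37625 242.7624 ]
 [192.61386 235.13863]
 [197.47525 283.7525 ]
 [121.23764 291.37628]]
[[0.5223 0.484  0.015 ]
 [0.5488 0.2762 0.015 ]
 [0.4166 0.2557 0.015 ]
 [0.3912 0.4601 0.015 ]] [[0.46910987 0.36928489 0.015     ]]
tub [[ 0.527 -0.18   0.075]
 [ 0.566 -0.366  0.075]
 [ 0.397 -0.391  0.075]
 [ 0.36  -0.209  0.075]]
blue [[0.6154 0.2889 0.088 ]]
red [[ 0.6156 -0.2013  0.088 ]]
green [[ 0.6264 -0.306   0.088 ]]
[296 214  27  13 229] ((591.8908081054688, -40.47358322143555), (29.009931564331055, 69.4103775024414), 7.944216251373291)
[261 235  24  16 167] ((531.2704467773438, 56.535789489746094), (61.43994140625, 25.74173355102539), 68.18231964111328)
[294 242  26  14 189] ((518.6151733398438, -33.97429656982422), (68.17981719970703, 24.938899993896484), 71.30935668945312)
```

View pics/c1.png

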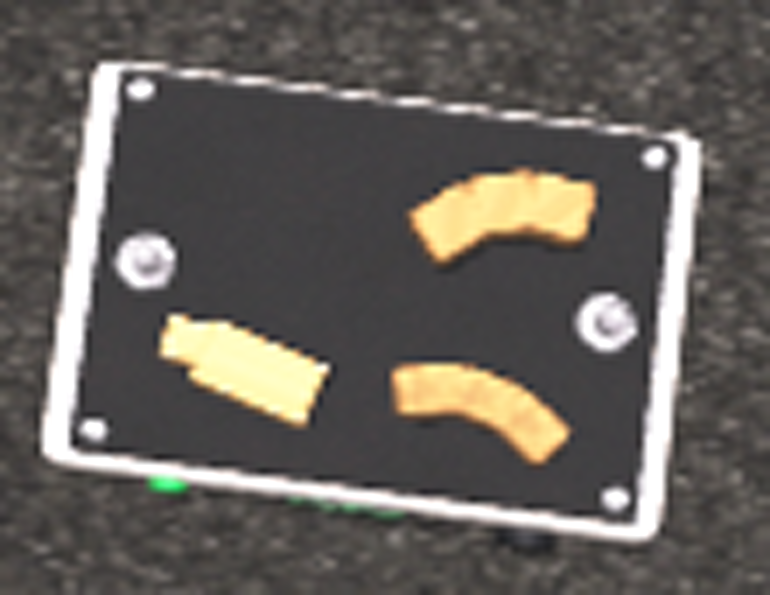

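```bash
python3 - <<'E'
from h import *
import pickle
m=pickle.load(open('top.pkl','rb'))
A=ray(m,[(238+147/7,190+262/7),(238+608/7,190+323/7)],.065); print('pins',A,np.linalg.norm(A[0]-A[1]),A.mean(0),np.arctan2(*(A[0]-A[1])[1::-1]))
go(.53,.02,.32)
E
```

```text
pins [[ 0.56950447  0.09158907  0.065     ]
 [ 0.5510185  -0.08386222  0.065     ]] 0.17642245802315182 [0.56026148 0.00386342 0.065     ] 1.465821235572952
pos [ 0.1282 -0.5601  0.2306] yaw -1.346 q6 -0.21 shift [ 521.1 -476.   -88.6] twist 0
```

```bash
python3 -m handwheel '[[36,-32,-25,0,-1],[72,-64,-50,0,-1],[108,-96,-80,0,-1],[144,-128,-89,0,-1],[180,-160,-89,0,-1],[216,-192,-89,0,-1],[252,-224,-89,0,-1],[288,-256,-89,0,-1]]' 60; python3 -m handwheel '[[34,-31,0,0,-1],[68,-62,0,0,-1],[102,-93,0,0,-1],[136,-124,0,0,-1],[170,-155,0,0,-1],[204,-186,0,0,-1],[233,-220,0,0,-1],[233,-220,0,0,-1]]'; python3 - <<'E'
from h import *
import pickle
m,im=snap('wrist','w1.png'); pickle.dump(m,open('w1.pkl','wb'));go(.53,.02,.32)
E
```

```text
time: 0.95
tool_pos: [0.3492, -0.2496, 0.3204]
tool_rot: [3.121, 0.351, 0.001]
wrist_force: [0.5, 0.3, -0.4]
finger_gap: 1.001
grip_force: 0.0
time: 1.75
tool_pos: [0.5278, 0.0195, 0.3197]
tool_rot: [-3.119, -0.361, 0.0]
wrist_force: [-0.4, -0.2, 0.4]
finger_gap: 1.002
grip_force: 0.0
pos [0.5269 0.0174 0.3196] yaw -1.341 q6 1.15 shift [ 3.6 -1.9 -0.4] twist 0
```

View pics/w1.png

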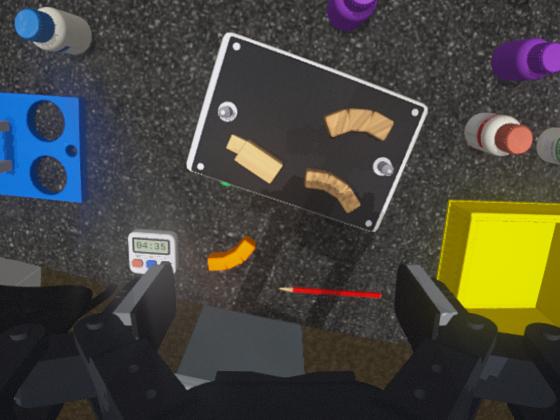

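```bash
cat > seg.py <<'E'
from h import *
def debris(m,im,zt=.078,poly=None,draw=None):
    hsv=cv2.cvtColor(im,cv2.COLOR_RGB2HSV); k=cv2.inRange(hsv,(5,50,90),(28,215,255))
    n,l,st,c=cv2.connectedComponentsWithStats(k)
    for i in range(1,n):
        if st[i,4]<300: continue
        pts=cv2.findNonZero((l==i).astype(np.uint8))[:,0]
        w=ray(m,pts,zt)[:,:2]
        if np.hypot(*(w.mean(0)-[.56,.004]))>.13: continue
        (cx,cy),(a,b),an=cv2.minAreaRect((w*1000).astype(np.float32))
        th=np.deg2rad(an)+(0 if a>b else np.pi/2)  # long axis
        d=np.array([np.cos(th),np.sin(th)]); s=(w-[cx/1000,cy/1000])@d
        mid=w[np.abs(s)<.008].mean(0)
        print('px',c[i].round(),st[i,4],'rect c',round(cx),round(cy),'size',round(max(a,b)),round(min(a,b)),'long',round(th%np.pi,3),'closeyaw',round((th+np.pi/2)%np.pi,3),'mid',mid.round(4),'cent',w.mean(0).round(4))
E
python3 - <<'E'
from seg import *
import pickle
m=pickle.load(open('w1.pkl','rb')); im=cv2.imread('pics/w1.png')[:,:,::-1].copy()
debris(m,im)
T=ray(m,[(230,106),(389,168)],.086);F=ray(m,[(226,114),(382,166)],.056)
for A in(T,F):print(A.round(4),A.mean(0).round(4),np.linalg.norm(A[0]-A[1]),np.arctan2(*(A[0]-A[1])[1::-1]))
c=ray(m,[(228,36),(426,107),(377,230),(189,168)],.055);print(c.round(4),c.mean(0),np.linalg.norm(c-np.roll(c,1,0),axis=1))
print('red',ray(m,[(516,138)],.088),'blue',ray(m,[(34,25)],.088))
E
```

```text
px [358. 122.] 1533 rect c 592 -42 size 71 30 long 1.73 closeyaw 0.159 mid [ 0.5951 -0.0415] cent [ 0.5924 -0.0419]
px [254. 158.] 1409 rect c 533 55 size 61 27 long 1.199 closeyaw 2.77 mid [0.533  0.0549] cent [0.5326 0.0528]
px [332. 188.] 1122 rect c 520 -34 size 70 26 long 1.238 closeyaw 2.809 mid [ 0.5234 -0.035 ] cent [ 0.5209 -0.0335]
[[ 0.5788  0.0863  0.086 ]
 [ 0.5558 -0.0834  0.086 ]] [0.5673 0.0015 0.086 ] 0.17131932081825021 1.4361703881264438
[[ 0.5685  0.093   0.056 ]
 [ 0.553  -0.0846  0.056 ]] [0.5608 0.0042 0.056 ] 0.17824227550653945 1.4841137159717708
[[ 0.6461  0.1068  0.055 ]
 [ 0.6256 -0.113   0.055 ]
 [ 0.4802 -0.1012  0.055 ]
 [ 0.502   0.122   0.055 ]] [0.56347488 0.00364239 0.055     ] [0.1449052  0.22072727 0.14585975 0.22432389]
red [[ 0.61777945 -0.20360759  0.088     ]] blue [[0.61572382 0.2923254  0.088     ]]
```

Wrist view: thick cork (358,122), wood chip (254,158), thin cork (332,188); pin feet at (226,114) and (382,166). Those are 178 mm apart, so the measurement is consistent. The shaker centre is about (0.561, 0.004) with its y axis at 1.478 rad. I'm starting with the thin cork.

```bash
python3 - <<'E'
from h import *
go(.5225,-.035,.12,2.809)
go(.5225,-.035,.057,2.809)
E
```

```text
pos [0.5269 0.0174 0.3196] yaw -1.341 q6 1.15 shift [-16.   50.1 199.6] twist -1.009
pos [0.5269 0.0174 0.3196] yaw -1.341 q6 1.15 shift [-15.9  50.2 262.6] twist -1.009
```

```bash
python3 -m handwheel '[[-5,15,40,-0.145,-0.2],[-10,30,80,-0.29,-0.2],[-16,45,120,-0.435,-0.2],[-18,50,160,-0.58,-0.2],[-18,50,199,-0.725,-0.2],[-18,50,199,-0.87,-0.2],[-18,50,199,-1.009,-0.2],[-18,50,199,-1.009,-0.2]]'; python3 - <<'E'
from h import *
import pickle
m,im=snap('wrist','w2.png'); pickle.dump(m,open('w2.pkl','wb'))
go(.5225,-.035,.057,2.809);print(state()['finger_gap'])
E
```

```text
time: 2.6
tool_pos: [0.5195, -0.0389, 0.1209]
tool_rot: [-2.562, -1.817, 0.001]
wrist_force: [0.2, 0.4, 0.1]
finger_gap: 0.599
grip_force: 0.0
pos [ 0.5198 -0.0388  0.1213] yaw -0.341 q6 0.04 shift [ 4.5  1.3 64.3] twist -0.009
0.5976512550767616
```

View pics/w2.png

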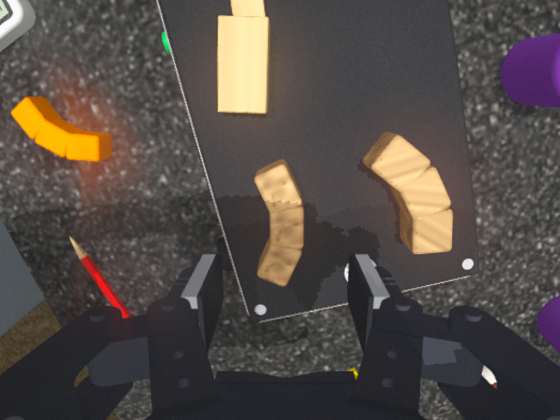

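The thin cork's middle is at (287,225), between the fingers, and the right finger will clear the pin at (352,272). Descending and gripping.

```bash
python3 -m handwheel '[[4,1,30,0,-0.2],[4,1,55,0,-0.2],[4,1,64,0,-0.2],[4,1,64,0,-0.2],[4,1,64,0,1],[4,1,64,0,1],[4,1,64,0,1],[4,1,64,0,1]]' 60;  python3 -m handwheel '[[0,0,0,0,1],[0,0,0,0,1],[0,0,-40,0,1],[0,0,-85,0,1],[0,0,-135,0,1],[0,0,-135,0,1]]'; python3 - <<'E'
from h import *
go(.463,-.287,.22); go(.463,-.287,.14)
E
```

```text
time: 3.45
tool_pos: [0.524, -0.0349, 0.059]
tool_rot: [2.56, 1.815, 0.003]
wrist_force: [-1.2, 0.1, 7.1]
finger_gap: 0.196
grip_force: 57.3
time: 4.05
tool_pos: [0.527, -0.0355, 0.2003]
tool_rot: [2.553, 1.811, 0.013]
wrist_force: [0.3, -0.0, 0.5]
finger_gap: 0.197
grip_force: 56.8
pos [ 0.527  -0.0355  0.2003] yaw -0.337 q6 0.04 shift [-258.5   23.   -19.6] twist 0
pos [ 0.527  -0.0355  0.2003] yaw -0.337 q6 0.04 shift [-258.5   21.9   60.4] twist 0
```

```bash
python3 -m handwheel '[[-45,4,0,0,1],[-90,8,0,0,1],[-135,12,0,0,1],[-180,16,0,0,1],[-220,20,0,0,1],[-240,20,40,0,1],[-240,20,80,0,1],[-240,20,120,0,1]]';  python3 -m handwheel '[[0,0,0,0,1],[0,0,0,0,-0.2],[0,0,0,0,-0.2],[0,0,0,0,-0.2],[0,0,-50,0,-0.2],[0,0,-100,0,-0.2],[0,0,-130,0,-0.2],[0,0,-130,0,-0.2]]'; python3 - <<'E'
from h import *
print(state()['time'])
go(.533,.0545,.2,2.77); go(.533,.0545,.057,2.77)
E
```

```text
time: 4.85
tool_pos: [0.4616, -0.2685, 0.0711]
tool_rot: [2.564, 1.814, 0.0]
wrist_force: [0.2, 0.1, -0.4]
finger_gap: 0.2
grip_force: 56.8
time: 5.65
tool_pos: [0.4653, -0.27, 0.2101]
tool_rot: [2.551, 1.811, 0.004]
wrist_force: [-0.4, 0.2, 0.9]
finger_gap: 0.603
grip_force: 0.0
5.65
pos [ 0.4653 -0.27    0.2101] yaw -0.336 q6 -0.41 shift [328.8 -43.3   7.8] twist 0.035
pos [ 0.4653 -0.27    0.2101] yaw -0.336 q6 -0.41 shift [329.5 -45.1 150.8] twist 0.035
```

```bash
python3 -m handwheel '[[45,-6,0,0,-0.2],[90,-12,0,0,-0.2],[135,-18,0,0,-0.2],[180,-24,0,0,-0.2],[225,-30,0,0.03,-0.2],[270,-36,0,0.03,-0.2],[310,-43,0,0.03,-0.2],[329,-44,50,0.03,-0.2]]';   python3 - <<'E'
from h import *
import pickle
m,im=snap('wrist','w3.png'); pickle.dump(m,open('w3.pkl','wb'))
from seg import debris
debris(m,im)
go(.533,.0545,.057,2.77)
E
```

```text
time: 6.45
tool_pos: [0.5343, 0.0594, 0.162]
tool_rot: [2.579, 1.778, 0.019]
wrist_force: [1.8, -0.9, 0.2]
finger_gap: 0.603
grip_force: 0.0
px [279. 222.] 2941 rect c 534 57 size 64 33 long 1.287 closeyaw 2.858 mid [0.5317 0.0574] cent [0.5303 0.0542]
px [408. 288.] 825 rect c 596 -23 size 56 12 long 1.868 closeyaw 0.297 mid [ 0.596  -0.0227] cent [ 0.5957 -0.0213]
pos [0.5272 0.061  0.15  ] yaw -0.364 q6 0.25 shift [-4.1  8.  93. ] twist 0.008
```

```bash
python3 -m handwheel '[[0,0,0,0,-0.2],[0,0,30,0,-0.2],[0,0,60,0,-0.2],[0,0,60,0,-0.2]]';   python3 - <<'E'
from h import *
go(.533,.0545,.057,2.77)
E
```

```text
time: 6.9
tool_pos: [0.5268, 0.0554, 0.0938]
tool_rot: [-2.588, -1.776, 0.006]
wrist_force: [-0.4, -0.4, -0.8]
finger_gap: 0.599
grip_force: 0.0
pos [0.5268 0.0554 0.0938] yaw -0.368 q6 0.25 shift [ 1.4  6.3 36.7] twist 0.003
```

```bash
python3 -m handwheel '[[1,6,0,0,-0.2],[1,6,25,0,-0.2],[1,6,36,0,-0.2],[1,6,36,0,-0.2],[1,6,36,0,1],[1,6,36,0,1],[1,6,36,0,1],[1,6,36,0,1]]' 60;  python3 -m handwheel '[[0,0,0,0,1],[0,0,-40,0,1],[0,0,-85,0,1],[0,0,-135,0,1],[0,0,-135,0,1]]'; python3 - <<'E'
from h import *
go(.463,-.3,.2)
E
```

```text
time: 7.7
tool_pos: [0.5362, 0.055, 0.0612]
tool_rot: [2.588, 1.778, 0.003]
wrist_force: [0.4, -0.9, 5.9]
finger_gap: 0.265
grip_force: 59.9
time: 8.2
tool_pos: [0.5396, 0.0548, 0.2029]
tool_rot: [2.581, 1.774, 0.017]
wrist_force: [1.2, -0.1, 0.1]
finger_gap: 0.264
grip_force: 59.1
pos [0.5396 0.0548 0.2029] yaw -0.367 q6 0.25 shift [-358.7   55.6    2.4] twist 0
```

```bash
python3 -m handwheel '[[-45,7,0,0,1],[-90,14,0,0,1],[-135,21,0,0,1],[-180,28,0,0,1],[-225,35,0,0,1],[-270,42,0,0,1],[-315,48,0,0,1],[-358,54,0,0,1]]';  python3 -m handwheel '[[0,0,20,0,1],[0,0,70,0,1],[0,0,110,0,1],[0,0,110,0,1],[0,0,110,0,-0.2],[0,0,110,0,-0.2],[0,0,110,0,-0.2],[0,0,60,0,-0.2]]';python3 -m handwheel '[[0,0,-50,0,-0.2],[0,0,-80,0,-0.2],[0,0,-80,0,-0.2]]'; python3 - <<'E'
from h import *
go(.594,-.0415,.2,.159)
E
```

```text
time: 9.0
tool_pos: [0.456, -0.3002, 0.1945]
tool_rot: [2.589, 1.778, 0.0]
wrist_force: [0.6, 0.4, -1.0]
finger_gap: 0.264
grip_force: 59.1
time: 9.8
tool_pos: [0.454, -0.2955, 0.1305]
tool_rot: [-2.581, -1.773, 0.003]
wrist_force: [0.2, 0.4, 0.2]
finger_gap: 0.601
grip_force: 0.0
time: 10.1
tool_pos: [0.4599, -0.3012, 0.2226]
tool_rot: [2.578, 1.772, 0.004]
wrist_force: [0.0, -0.1, -0.1]
finger_gap: 0.599
grip_force: 0.0
pos [ 0.4599 -0.3012  0.2226] yaw -0.367 q6 -0.43 shift [290.6  31.9  21.3] twist -0.526
```

```bash
python3 -m handwheel '[[42,4,3,-0.1,-0.2],[84,8,6,-0.2,-0.2],[126,13,9,-0.3,-0.2],[168,18,12,-0.4,-0.2],[210,23,15,-0.5,-0.2],[252,28,18,-0.526,-0.2],[290,32,21,-0.526,-0.2],[290,32,40,-0.526,-0.2]]';  python3 -m handwheel '[[0,0,0,0,-0.2],[0,0,0,0,-0.2]]'; python3 - <<'E'
from h import *
import pickle
m,im=snap('wrist','w4.png'); pickle.dump(m,open('w4.pkl','wb'))
from seg import debris
debris(m,im)
go(.594,-.0415,.057,.159)
E
```

```text
time: 10.9
tool_pos: [0.5939, -0.0352, 0.1772]
tool_rot: [2.029, 2.392, 0.006]
wrist_force: [-0.1, -1.0, 0.5]
finger_gap: 0.599
grip_force: 0.0
time: 11.1
tool_pos: [0.5903, -0.0392, 0.1746]
tool_rot: [-2.037, -2.39, 0.001]
wrist_force: [0.1, -0.6, -0.1]
finger_gap: 0.602
grip_force: 0.0
px [59. 58.] 4608 rect c 435 42 size 90 50 long 2.21 closeyaw 0.639 mid [0.4346 0.0415] cent [0.4349 0.0346]
px [285. 210.] 3834 rect c 592 -41 size 73 40 long 1.872 closeyaw 0.301 mid [ 0.5922 -0.041 ] cent [ 0.5908 -0.0418]
pos [ 0.5908 -0.0398  0.1753] yaw 0.158 q6 -0.43 shift [ -2.2   2.9 118.3] twist -0.001
```

View pics/w4.png

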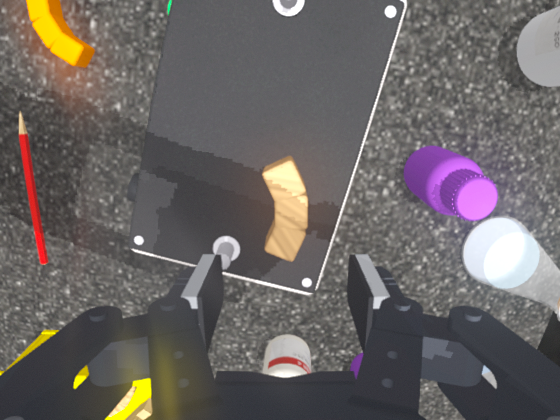

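The thick cork's middle is at (290,210), lined up between the fingers, and the pin at (226,245) is clear.

```bash
python3 -m handwheel '[[-2,3,40,0,-0.2],[-2,3,80,0,-0.2],[-2,3,108,0,-0.2],[-2,3,117,0,-0.2],[-2,3,117,0,-0.2],[-2,3,117,0,1],[-2,3,117,0,1],[-2,3,117,0,1]]' 60;  python3 -m handwheel '[[0,0,0,0,1],[0,0,0,0,1],[0,0,-40,0,1],[0,0,-85,0,1],[0,0,-135,0,1],[0,0,-135,0,1]]'; python3 - <<'E'
from h import *
go(.463,-.275,.2)
E
```

```text
time: 11.95
tool_pos: [0.5962, -0.0413, 0.0602]
tool_rot: [2.035, 2.387, 0.004]
wrist_force: [0.9, -1.0, 5.4]
finger_gap: 0.253
grip_force: 55.4
time: 12.55
tool_pos: [0.5988, -0.0418, 0.202]
tool_rot: [2.029, 2.381, 0.01]
wrist_force: [2.2, -0.4, 1.1]
finger_gap: 0.251
grip_force: 54.9
pos [ 0.5988 -0.0418  0.202 ] yaw 0.159 q6 -0.43 shift [-208.7 -171.1    0.9] twist 0
```

```bash
python3 -m handwheel '[[-34,-32,0,0,1],[-68,-64,0,0,1],[-102,-96,0,0,1],[-136,-128,0,0,1],[-170,-160,0,0,1],[-205,-192,0,0,1],[-205,-192,40,0,1],[-205,-192,80,0,1]]';  python3 -m handwheel '[[0,0,20,0,1],[0,0,20,0,1],[0,0,20,0,0],[0,0,20,0,0],[0,0,20,0,0],[0,0,-30,0,0],[0,0,-80,0,0],[0,0,-120,0,-1]]'; python3 - <<'E'
from h import *
snap('top','top1.png')
im=cv2.imread('pics/top1.png'); cv2.imwrite('pics/c2.png',cv2.resize(im[160:325,100:450],None,fx=2.2,fy=2.2,interpolation=cv2.INTER_CUBIC))
E
```

```text
time: 13.35
tool_pos: [0.437, -0.2762, 0.1135]
tool_rot: [2.039, 2.383, -0.001]
wrist_force: [0.6, -0.2, -0.8]
finger_gap: 0.25
grip_force: 54.9
time: 14.15
tool_pos: [0.4377, -0.274, 0.2366]
tool_rot: [2.035, 2.388, -0.001]
wrist_force: [0.7, -0.7, -0.1]
finger_gap: 0.652
grip_force: 0.0
```

View pics/c2.png

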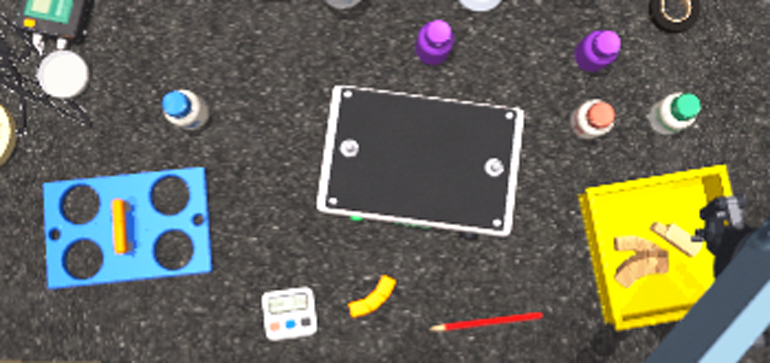

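All three pieces of debris lie in the tub and the deck is clear. Next is the carrier, looking closer with the wrist camera.

```bash
python3 - <<'E'
from h import *
go(.45,.369,.3,-1.444)
E
```

```text
pos [ 0.4402 -0.2763  0.2438] yaw 0.16 q6 -0.95 shift [634.8 112.8 -62.8] twist -1.538
```

```bash
python3 -m handwheel '[[40,7,-20,-0.12,-1],[80,14,-40,-0.24,-1],[120,21,-60,-0.36,-1],[160,28,-60,-0.48,-1],[200,35,-60,-0.6,-1],[240,42,-60,-0.72,-1],[280,49,-60,-0.84,-1],[320,56,-60,-0.96,-1]]';  python3 - <<'E'
from h import *
go(.45,.369,.3,-1.444)
E
```

```text
time: 15.0
tool_pos: [0.4415, 0.053, 0.2937]
tool_rot: [0.695, 3.061, 0.0]
wrist_force: [1.2, 0.1, 0.7]
finger_gap: 0.997
grip_force: 0.0
pos [0.4415 0.053  0.2937] yaw 1.124 q6 -1.27 shift [128.8 288.6  -6.4] twist -0.573
```

```bash
python3 -m handwheel '[[18,41,-5,-0.1,-1],[36,82,-5,-0.2,-1],[55,123,-5,-0.3,-1],[74,165,-5,-0.4,-1],[92,206,-5,-0.5,-1],[110,247,-5,-0.573,-1],[129,289,-5,-0.573,-1],[129,289,-5,-0.573,-1]]'; python3 -m handwheel '[[0,0,0,0,-1],[0,0,0,0,-1]]';  python3 - <<'E'
from h import *
import pickle
m,im=snap('wrist','w5.png'); pickle.dump(m,open('w5.pkl','wb'))
go(.469,.369,.1,-1.444)
E
```

```text
time: 15.8
tool_pos: [0.4507, 0.3725, 0.2978]
tool_rot: [-0.198, 3.135, 0.003]
wrist_force: [-0.0, 0.1, 0.2]
finger_gap: 1.005
grip_force: 0.0
time: 16.0
tool_pos: [0.4517, 0.367, 0.298]
tool_rot: [-0.19, 3.135, -0.0]
wrist_force: [-0.2, -0.2, 0.4]
finger_gap: 0.998
grip_force: 0.0
pos [0.4519 0.3667 0.2981] yaw 1.691 q6 -1.21 shift [-17.1   0.2 198.1] twist -0.007
```

View pics/w5.png

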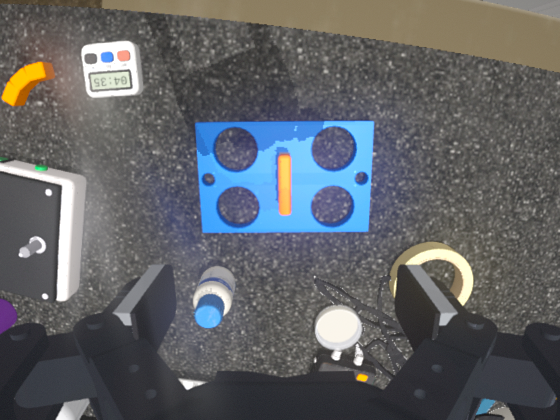

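```bash
python3 - <<'E'
from h import *
import pickle
m=pickle.load(open('w5.pkl','rb')); im=cv2.imread('pics/w5.png'); hsv=cv2.cvtColor(im,cv2.COLOR_BGR2HSV)
k=cv2.inRange(hsv,(95,120,60),(125,255,255)); k[:110]=0;k[245:]=0;k[:,:185]=0;k[:,385:]=0
q=cv2.convexHull(cv2.findNonZero(k)); q=cv2.approxPolyN(q,4)[0].astype(float) if hasattr(cv2,'approxPolyN') else cv2.boxPoints(cv2.minAreaRect(q))
print(q.round(1).tolist()); w=ray(m,q,.015);print(w.round(4).tolist(),w.mean(0),np.linalg.norm(w-np.roll(w,1,0),axis=1))
h=ray(m,[(209,179),(361,178)],.015);print('pinholes',h.round(4),h.mean(0),np.arctan2(*(h[1]-h[0])[1::-1]))
print('handle',ray(m,[(285,154),(287,215)],.055).round(4),ray(m,[(286,184.5)],.055))
E
```

```text
[[368.0, 232.0], [201.0, 232.0], [194.0, 121.0], [374.0, 119.0]]
[[0.523, 0.4761, 0.015], [0.5474, 0.2757, 0.015], [0.4169, 0.2595, 0.015], [0.3904, 0.4591, 0.015]] [0.4694113  0.36761198 0.015     ] [0.13368897 0.2019316  0.13155342 0.20142455]
pinholes [[0.4811 0.2811 0.015 ]
 [0.4586 0.456  0.015 ]] [0.46980447 0.36853972 0.015     ] 1.6987243526902387
handle [[0.4363 0.3645 0.055 ]
 [0.5013 0.3746 0.055 ]] [[0.46809407 0.36945349 0.055     ]]
```

Carrier centre is (0.4697, 0.368) at yaw 1.698, with measured sides of 132 x 201 mm. The handle is at (286,184). Going down to grip it.

```bash
python3 -m handwheel '[[-6,1,45,0,-0.6],[-12,1,90,0,-0.6],[-18,1,135,0,-0.6],[-18,1,180,0,-0.6],[-18,1,220,0,-0.6],[-18,1,220,0,-0.6],[-18,1,220,0,-0.6]]';  python3 - <<'E'
from h import *
go(.4697,.3683,.027,1.698); print(state()['finger_gap'])
E
```

```text
time: 16.75
tool_pos: [0.4699, 0.3699, 0.0783]
tool_rot: [0.188, -3.136, 0.0]
wrist_force: [0.4, 0.4, 1.0]
finger_gap: 0.805
grip_force: 0.0
pos [0.4699 0.3699 0.0783] yaw 1.691 q6 -1.22 shift [ 0.3 -1.6 51.3] twist -0.007
0.8048905063227925
```

```bash
python3 -m handwheel '[[0,-1,30,-0.006,-0.6],[0,-1,51,-0.006,-0.6],[0,-1,51,-0.006,-0.6],[0,-1,51,-0.006,1],[0,-1,51,-0.006,1],[0,-1,51,-0.006,1],[0,-1,51,-0.006,1],[0,-1,51,-0.006,1]]' 100;  python3 -m handwheel '[[0,0,0,0,1],[0,0,0,0,1],[0,0,0,0,1],[0,0,-20,0,1],[0,0,-50,0,1],[0,0,-100,0,1],[0,0,-120,0,1],[0,0,-120,0,1]]'; python3 - <<'E'
from h import *
go(.561,.004,.147,1.478)
E
```

```text
time: 17.55
tool_pos: [0.4706, 0.3702, 0.0284]
tool_rot: [-0.2, 3.133, 0.001]
wrist_force: [-1.9, -0.9, 7.5]
finger_gap: 0.142
grip_force: 98.1
time: 18.35
tool_pos: [0.4716, 0.371, 0.1505]
tool_rot: [-0.2, 3.129, 0.005]
wrist_force: [0.9, 0.4, -5.9]
finger_gap: 0.138
grip_force: 98.4
pos [0.4716 0.371  0.1505] yaw 1.698 q6 -1.23 shift [ -42.  -375.4    2.9] twist 0.22
```

```bash
python3 - <<'E'
from h import *
import pickle
from scipy.ndimage import binary_fill_holes
for mf,f,z in(('top','top1',.055),('w1','w1',.055)):
    m=pickle.load(open(mf+'.pkl','rb')); im=cv2.imread(f'pics/{f}.png'); g=cv2.cvtColor(im,cv2.COLOR_BGR2GRAY); hsv=cv2.cvtColor(im,cv2.COLOR_BGR2HSV)
    # white rim: bright + unsaturated -> keep component around deck; deck = filled interior
    c=proj(m,[[.561,.004,.055]])[0].astype(int)
    for th in(110,130,150):
        big=4; G=cv2.resize(g,None,fx=big,fy=big,interpolation=cv2.INTER_CUBIC)
        rim=(G>th).astype(np.uint8); rim=cv2.morphologyEx(rim,cv2.MORPH_CLOSE,np.ones((9,9)))
        n,l,st,_=cv2.connectedComponentsWithStats(1-rim,connectivity=4)
        i=l[c[1]*big+14,c[0]*big+10]; d=binary_fill_holes(l==i).astype(np.uint8)
        d=cv2.morphologyEx(d,cv2.MORPH_OPEN,np.ones((15,15)))
        p=cv2.findNonZero(d)[:,0]; w=ray(m,(p+.5)/big-.5,z)[:,:2]*1000
        r=cv2.minAreaRect(w.astype(np.float32)); print(f,th,r,w.mean(0))
E
```

```text
top1 110 ((562.0335083007812, 5.413291931152344), (215.6280975341797, 148.0225830078125), 84.013671875) [561.1336683    3.54432761]
top1 130 ((562.1793212890625, 5.32733154296875), (216.54127502441406, 149.41659545898438), 83.99607849121094) [561.38344596   5.16736967]
top1 150 ((574.395751953125, 55.30889892578125), (978.544677734375, 1546.339599609375), 0.8725112676620483) [482.50723761  77.90626436]
w1 110 ((428.9822998046875, 8.566497802734375), (570.8319091796875, 856.6615600585938), 13.499613761901855) [463.0653447   26.06776363]
w1 130 ((428.9822998046875, 8.566497802734375), (570.8319091796875, 856.6615600585938), 13.499613761901855) [463.62669985  21.45477706]
w1 150 ((428.9822998046875, 8.566497802734375), (570.8319091796875, 856.6615600585938), 13.499613761901855) [463.71470553  20.94030456]
```

```bash
python3 -m handwheel '[[-5,-45,0,0.03,1],[-10,-90,0,0.06,1],[-15,-135,0,0.09,1],[-20,-180,0,0.12,1],[-25,-225,0,0.15,1],[-30,-270,0,0.18,1],[-36,-315,0,0.21,1],[-42,-355,0,0.224,1]]';python3 -m handwheel '[[0,-20,0,0,1],[0,-20,0,0,1],[0,-20,0,0,1]]';  python3 - <<'E'
from h import *
import pickle
print(state()['finger_gap'],state()['tool_rot'])
m,im=snap('wrist','w6.png'); pickle.dump(m,open('w6.pkl','wb'))
go(.5617,.0045,.122,1.474)
E
```

```text
time: 19.15
tool_pos: [0.5547, 0.0211, 0.1439]
tool_rot: [-0.154, -3.134, -0.001]
wrist_force: [0.8, 1.1, -4.8]
finger_gap: 0.143
grip_force: 98.8
time: 19.45
tool_pos: [0.5527, 0.0031, 0.1443]
tool_rot: [-0.154, -3.134, -0.002]
wrist_force: [0.6, -0.4, -4.8]
finger_gap: 0.144
grip_force: 98.9
0.1444339562953567 [-1.54117331e-01 -3.13372400e+00 -1.70748457e-03]
pos [0.5529 0.0038 0.1447] yaw 1.474 q6 -1.68 shift [-8.7  1.5 22.7] twist -0.0
```

View pics/w6.png

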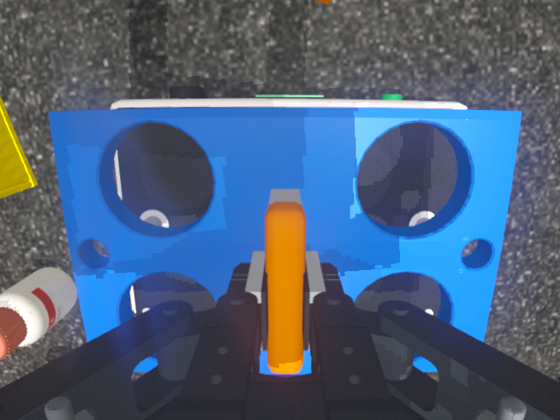

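```bash
python3 - <<'E'
from h import *
import pickle
m=pickle.load(open('w6.pkl','rb'))
h=ray(m,[(94,254),(477.5,254)],.1313);print('holes',h.round(4),h.mean(0).round(4),np.linalg.norm(h[0]-h[1]),np.arctan2(*(h[0]-h[1])[1::-1]))
c=ray(m,[(50,113),(521,112)],.1313);print('near corners',c.round(4),np.linalg.norm(c[0]-c[1]), np.arctan2(*(c[0]-c[1])[1::-1]))
y=1.474;u=np.array([np.cos(y),np.sin(y),0]);v=np.array([u[1],-u[0],0]); print('centre from edge',c.mean(0)+.065*v)
for C in((.5617,.0045,0),(.5529,.0038,0)):
  C=np.array(C); print('pin feet/tip expected px',[proj(m,[C+s*.089*u+[0,0,.055],C+s*.089*u+[0,0,.086]]).round(0).tolist() for s in(1,-1)])
E
python3 - <<'E'
import cv2
im=cv2.imread('pics/w6.png');cv2.imwrite('pics/c3.png',cv2.resize(im[110:330,40:530],None,fx=1.6,fy=1.6,interpolation=cv2.INTER_CUBIC))
E
```

```text
holes [[ 0.5424 -0.0846  0.1313]
 [ 0.5598  0.0911  0.1313]] [0.5511 0.0033 0.1313] 0.1765869825902772 -1.6692462758733433
near corners [[ 0.4779 -0.0897  0.1313]
 [ 0.497   0.1084  0.1313]] 0.1989397183054506 -1.6667408273144972
centre from edge [0.55216858 0.00307069 0.1313    ]
pin feet/tip expected px [[[424.0, 224.0], [442.0, 240.0]], [[154.0, 224.0], [136.0, 241.0]]]
pin feet/tip expected px [[[423.0, 211.0], [442.0, 226.0]], [[150.0, 212.0], [132.0, 227.0]]]
```

View pics/c3.png

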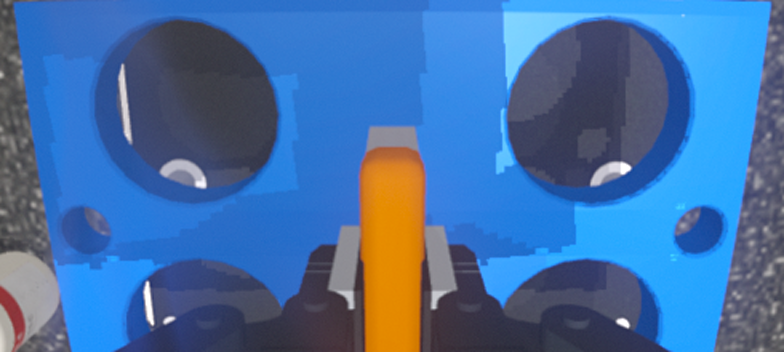

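Through the bottle holes the pin flanges centre on about (154,223) and (424,224), which is what the shaker pose predicts. The plate needs to move about 10 mm in +x and 1 mm in +y.

```bash
python3 -m handwheel '[[-5,1,5,0,1],[-9.5,2,15,0,1],[-9.5,2,22,0,1],[-9.5,2,22,0,1],[-9.5,2,22,0,1]]' 120;  python3 - <<'E'
from h import *
import pickle
print(state()['finger_gap'],state()['wrist_force'])
m,im=snap('wrist','w7.png'); pickle.dump(m,open('w7.pkl','wb'))
cv2.imwrite('pics/c4.png',cv2.resize(im[110:330,40:530,::-1],None,fx=1.6,fy=1.6,interpolation=cv2.INTER_CUBIC))
go(.5625,.0048,.083,1.474)
y=1.474;u=np.array([np.cos(y),np.sin(y),0]);C=np.array((.5617,.0045,0)); print('pin feet/tip expected px',[proj(m,[C+s*.089*u+[0,0,.055],C+s*.089*u+[0,0,.086]]).round(0).tolist() for s in(1,-1)])
E
```

```text
time: 20.0
tool_pos: [0.5635, 0.0045, 0.1239]
tool_rot: [-0.151, -3.137, -0.0]
wrist_force: [-0.5, 0.5, -5.0]
finger_gap: 0.138
grip_force: 120.4
0.13806347652081316 [-0.47995584  0.50561275 -4.99484457]
pos [0.5639 0.0044 0.1244] yaw 1.474 q6 -1.68 shift [ 1.4  0.3 41.4] twist 0.0
pin feet/tip expected px [[[434.0, 217.0], [456.0, 235.0]], [[137.0, 217.0], [115.0, 235.0]]]
```

View pics/c4.png

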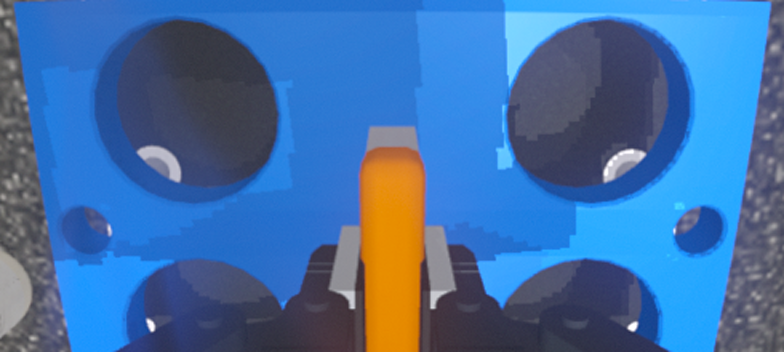

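Flanges at (137,217) and (433,219) match the prediction within a pixel or two, so the plate is lined up. Lowering it.

```bash
python3 -m handwheel '[[1,0,6,0,1],[1,0,12,0,1],[1,0,18,0,1],[1,0,22,0,1],[1,0,26,0,1],[1,0,26,0,1]]' 120;  python3 - <<'E'
from h import *
print(state()['finger_gap'],state()['wrist_force'])
go(.5627,.0048,.083,1.470)
E
```

```text
time: 20.65
tool_pos: [0.5625, 0.0044, 0.0978]
tool_rot: [-0.152, -3.137, -0.0]
wrist_force: [0.4, -0.1, -3.6]
finger_gap: 0.14
grip_force: 120.4
0.1395705101248626 [ 0.44467277 -0.14103176 -3.61728525]
pos [0.5625 0.0044 0.0978] yaw 1.474 q6 -1.68 shift [-0.2  0.5 14.8] twist 0.004
```

```bash
python3 -m handwheel '[[0,0,4,0,1],[0,0,8,0,1],[0,0,12,0,1],[0,0,15,0,1],[0,0,15,0,1],[0,0,15,0,1]]';  python3 - <<'E'
from h import *
print(state()['finger_gap'],state()['wrist_force'],state()['tool_rot'])
E
```

```text
time: 21.25
tool_pos: [0.563, 0.0043, 0.0835]
tool_rot: [0.152, 3.138, -0.0]
wrist_force: [-0.7, -0.2, -4.6]
finger_gap: 0.138
grip_force: 120.9
0.13782215580706028 [-0.68153445 -0.20168773 -4.59441609] [ 1.51878867e-01  3.13771800e+00 -3.07713136e-05]
```

```bash
python3 -m handwheel '[[0,0,1,0,1],[0,0,2,0,1],[0,0,2,0,1],[0,0,2,0,1]]'
```

```text
time: 21.65
tool_pos: [0.5631, 0.0043, 0.0835]
tool_rot: [0.152, 3.138, -0.0]
wrist_force: [-7.4, 0.5, 11.7]
finger_gap: 0.137
grip_force: 123.3
```

```bash
python3 -m handwheel '[[0,0,-1,0,1],[0,0,-1,0,0.4],[0,0,-1,0,-0.2],[0,0,-1,0,-0.2],[0,0,-1,0,-0.2],[0,0,-30,0,-0.2],[0,0,-80,0,-0.2],[0,0,-130,0,-0.2]]'; python3 -m handwheel '[[0,0,-40,0,-1],[0,0,-80,0,-1],[0,0,-120,0,-1],[0,0,-120,0,-1],[0,0,-120,0,-1]]';python3 - <<'E'
from h import *
import pickle
m,im=snap('wrist','w8.png'); pickle.dump(m,open('w8.pkl','wb'))
go(.6,-.204,.2,0)
E
```

```text
time: 22.45
tool_pos: [0.5621, 0.0044, 0.2121]
tool_rot: [-0.152, -3.135, -0.001]
wrist_force: [0.7, -1.0, 0.4]
finger_gap: 0.596
grip_force: 0.0
time: 22.95
tool_pos: [0.5634, 0.0042, 0.3326]
tool_rot: [0.152, 3.135, -0.001]
wrist_force: [-0.8, -1.1, -0.4]
finger_gap: 1.0
grip_force: 0.0
pos [0.5627 0.0043 0.3309] yaw 1.474 q6 -1.68 shift [ -57.4 -203.8  130.8] twist 1.474
```

View pics/w8.png

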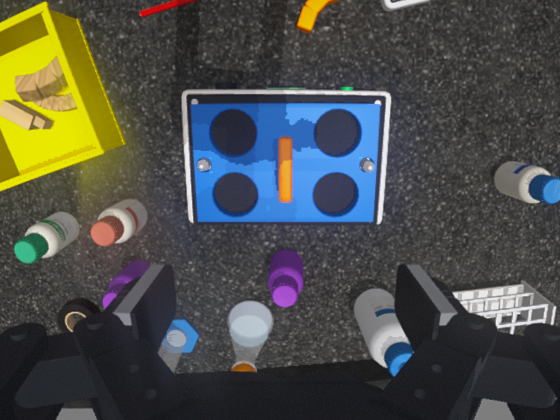

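Carrier lies flush with both pins through their holes at (204,165) and (368,166). Red bottle at (119,222), green (47,238), blue (527,184). Measuring nests and bottles.

```bash
python3 - <<'E'
from h import *
import pickle
m=pickle.load(open('w8.pkl','rb')); im=cv2.imread('pics/w8.png'); hsv=cv2.cvtColor(im,cv2.COLOR_BGR2HSV)
k=cv2.inRange(hsv,(95,120,50),(125,255,255)); k[:95]=0;k[228:]=0;k[:,:185]=0;k[:,392:]=0
cs,_=cv2.findContours(k,cv2.RETR_CCOMP,cv2.CHAIN_APPROX_NONE); H=[]
for c in cs:
    a=cv2.contourArea(c)
    if 800<a<4000: e=cv2.fitEllipse(c); w=ray(m,[e[0]],.070)[0]; H.append(w); print('hole',np.round(e[0]),a,w.round(4))
print('centre',np.mean(H,0))
for n,c,b in(('red',(104,231),(131,216)),('green',(31,248),(63,231)),('blue',(548,189),(512,179))):
    print(n,'cap',ray(m,[c],.088).round(4))
mt=pickle.load(open('top.pkl','rb'));imt=cv2.imread('pics/top1.png');h2=cv2.cvtColor(imt,cv2.COLOR_BGR2HSV)
for n,lo,hi,bx in(('red',(0,90,90),(12,255,255),(360,200,385,222)),('green',(65,90,60),(90,255,255),(398,198,425,220)),('blue',(98,120,80),(115,255,255),(172,195,195,220))):
    kk=np.zeros(imt.shape[:2],np.uint8);x0,y0,x1,y1=bx;kk[y0:y1,x0:x1]=cv2.inRange(h2,lo,hi)[y0:y1,x0:x1];M=cv2.moments(kk,True);c=(M['m10']/M['m00'],M['m01']/M['m00']);print(n,np.round(c,1),M['m00'],ray(mt,[c],.083).round(4))
E
```

```text
hole [334. 192.] 1329.5 [0.5989 0.055  0.07  ]
hole [236. 192.] 1342.0 [ 0.5885 -0.054   0.07  ]
hole [285. 169.] 1060.0 [0.5679 0.0032 0.07  ]
hole [336. 132.] 1564.0 [0.5326 0.0612 0.07  ]
hole [234. 132.] 1580.5 [ 0.5222 -0.0474  0.07  ]
centre [0.56199855 0.00361599 0.07      ]
red cap [[ 0.6138 -0.2051  0.088 ]]
green cap [[ 0.6265 -0.3007  0.088 ]]
blue cap [[0.613  0.2939 0.088 ]]
red [372.4 212.1] 124.0 [[ 0.6162 -0.2062  0.083 ]]
green [411.2 208.2] 131.0 [[ 0.6294 -0.3082  0.083 ]]
blue [179.5 206.9] 119.0 [[0.6161 0.3017 0.083 ]]
```

```bash
python3 - <<'E'
from h import *
go(.6155,-.205,.12,1.474)
E
```

```text
pos [0.5627 0.0043 0.3309] yaw 1.474 q6 -1.68 shift [ -72.9 -203.3  210.8] twist 0.0
```

```bash
python3 -m handwheel '[[-15,-42,0,0,-1],[-30,-84,0,0,-1],[-45,-126,30,0,-1],[-60,-168,70,0,-1],[-72,-203,110,0,-1],[-72,-203,155,0,-1],[-72,-203,190,0,-1],[-72,-203,190,0,-1]]';python3 -m handwheel '[[0,0,0,0,-1],[0,0,0,0,-1]]';python3 - <<'E'
from h import *
import pickle
m,im=snap('wrist','w9.png'); pickle.dump(m,open('w9.pkl','wb'))
go(.6155,-.205,.026,1.474)
hsv=cv2.cvtColor(im,cv2.COLOR_RGB2HSV);k=cv2.inRange(hsv,(0,90,60),(12,255,255))|cv2.inRange(hsv,(172,90,60),(180,255,255))
n,l,st,c=cv2.connectedComponentsWithStats(k)
for i in range(1,n):
    if st[i,4]>150: print(st[i],c[i].round(),ray(m,[c[i]],.083).round(4))
E
```

```text
time: 23.8
tool_pos: [0.6087, -0.2023, 0.1312]
tool_rot: [-0.153, -3.121, -0.012]
wrist_force: [-1.7, 1.4, -1.1]
finger_gap: 1.001
grip_force: 0.0
time: 24.0
tool_pos: [0.6164, -0.205, 0.1442]
tool_rot: [0.151, 3.135, -0.002]
wrist_force: [0.3, -1.1, 1.0]
finger_gap: 0.997
grip_force: 0.0
pos [ 0.6168 -0.2051  0.1449] yaw 1.475 q6 -1.98 shift [  1.8   0.2 118.9] twist 0.001
[ 253  193   54   60 2548] [280. 223.] [[ 0.6153 -0.2084  0.083 ]]
```

View pics/w9.png

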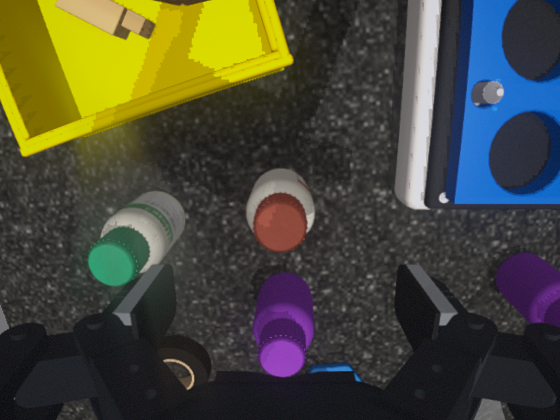

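Red cap top is at (280,226), centred between the fingers; the green cap (118,262) and purple cap (281,355) are clear.

```bash
python3 -m handwheel '[[1,-2,40,0,-1],[1,-2,80,0,-1],[1,-2,110,0,-1],[1,-2,117,0,-1],[1,-2,117,0,-1],[1,-2,117,0,1],[1,-2,117,0,1],[1,-2,117,0,1]]' 50;python3 -m handwheel '[[0,0,0,0,1],[0,0,0,0,1],[0,0,-40,0,1],[0,0,-85,0,1],[0,0,-130,0,1],[0,0,-175,0,1],[0,0,-195,0,1],[0,0,-195,0,1]]'; cat > cap.py <<'E'
from h import *
def cap(col,tx,ty,yaw=1.474):
    s=state();m,im=snap('wrist','cap_%s_%d.png'%(col,s['time']*100)); p=np.array(s['tool_pos'])
    lo,hi={'red':((0,90,60),(12,255,255)),'green':((60,90,40),(92,255,255)),'blue':((98,120,60),(116,255,255))}[col]
    k=cv2.inRange(cv2.cvtColor(im,cv2.COLOR_RGB2HSV),lo,hi); n,l,st,c=cv2.connectedComponentsWithStats(k)
    for i in range(1,n):
        if st[i,4]>800:
            w=ray(m,[c[i]],p[2]-.028+.085)[0]; print(col,st[i],c[i].round(1),w.round(4),'rel tcp',(w-p)[:2].round(4))
    print('grip',s['grip_force'],s['finger_gap']*85,s['wrist_force'].round(1)); go(tx,ty,.0855,yaw)
E
python3 -c "
from cap import *
cap('red',.5903,-.0548)"
```

```text
time: 24.85
tool_pos: [0.6151, -0.2074, 0.0268]
tool_rot: [0.152, 3.135, -0.003]
wrist_force: [-0.2, -1.1, 23.5]
finger_gap: 0.512
grip_force: 24.8
time: 25.65
tool_pos: [0.616, -0.2078, 0.2251]
tool_rot: [0.151, 3.13, -0.006]
wrist_force: [-0.4, 0.0, -1.2]
finger_gap: 0.51
grip_force: 51.5
red [ 229  283  115   95 8353] [286.  333.9] [ 0.6066 -0.2069  0.2821] rel tcp [-0.0094  0.0009]
grip 51.49030911794398 43.31108680851712 [-0.4  0.  -1.2]
pos [ 0.6146 -0.2071  0.2218] yaw 1.474 q6 -1.98 shift [ 39.5 149.4 135.9] twist 0.0
```

```bash
cat > cap2.py <<'E'
from h import *
def edge(m,im,p,col,zt,a0=800):
    lo,hi={'red':((0,90,60),(12,255,255)),'green':((60,90,40),(92,255,255)),'blue':((98,120,60),(116,255,255))}[col]
    k=cv2.inRange(cv2.cvtColor(im,cv2.COLOR_RGB2HSV),lo,hi); n,l,st,c=cv2.connectedComponentsWithStats(k)
    i=1+np.argmax([s[4] if 150<q[0]<420 else 0 for s,q in zip(st[1:],c[1:])]); pts=cv2.findNonZero((l==i).astype(np.uint8))[:,0]
    w=ray(m,pts,zt)[:,:2]
    # top circle: far edge in +x, width in y
    xm=np.percentile(w[:,0],99.7); ys=np.percentile(w[:,1],[.5,99.5]); r=(ys[1]-ys[0])/2
    print(col,st[i],'far x',xm.round(4),'r',r.round(4),'xc (r measured)',(xm-r).round(4),'yc',ys.mean().round(4),'rel tcp',(np.array([xm-r,ys.mean()])-p[:2]).round(4))
E
python3 - <<'E'
from cap2 import *
import pickle,glob
m=pickle.load(open('w9.pkl','rb'));edge(m,cv2.imread('pics/w9.png')[:,:,::-1].copy(),np.array([.6168,-.2051]),'red',.088)
s=state();p=s['tool_pos'];m,im=snap('wrist','x1.png');edge(m,im,p,'red',p[2]-.0268+.088)
E
```

```text
red [ 253  193   54   60 2548] far x 0.6308 r 0.0144 xc (r measured) 0.6163 yc -0.2084 rel tcp [-0.0005 -0.0033]
red [ 229  283  116   95 8345] far x 0.6157 r 0.0141 xc (r measured) 0.6016 yc -0.2067 rel tcp [-0.013   0.0003]
```

```bash
python3 -m handwheel '[[10,40,0,0,1],[20,80,0,0,1],[30,120,0,0,1],[41,149,0,0,1],[41,149,20,0,1],[41,149,40,0,1],[41,149,40,0,1],[41,149,40,0,1]]';python3 - <<'E'
from h import *
go(.589,-.055,.0825,1.474)
E
```

```text
time: 26.55
tool_pos: [0.5862, -0.0541, 0.1777]
tool_rot: [-0.152, -3.134, -0.002]
wrist_force: [0.4, 0.1, -1.0]
finger_gap: 0.506
grip_force: 51.5
pos [ 0.5862 -0.0541  0.1777] yaw 1.474 q6 -1.77 shift [-3.3 -0.7 95.2] twist -0.0
```

```bash
python3 -m handwheel '[[-3,-1,30,0,1],[-3,-1,55,0,1],[-3,-1,70,0,1],[-3,-1,70,0,1],[-3,-1,70,0,1]]';python3 - <<'E'
from h import *
import pickle
m,im=snap('wrist','w10.png'); pickle.dump(m,open('w10.pkl','wb'))
go(.589,-.055,.0825,1.474)
cv2.imwrite('pics/c5.png',im[:,:,::-1])
E
```

```text
time: 27.05
tool_pos: [0.5908, -0.056, 0.1103]
tool_rot: [0.152, 3.137, -0.0]
wrist_force: [0.7, 0.5, -0.6]
finger_gap: 0.507
grip_force: 51.5
pos [ 0.5913 -0.0561  0.111 ] yaw 1.474 q6 -1.77 shift [ 2.5  0.8 28.5] twist -0.0
```

View pics/w10.png

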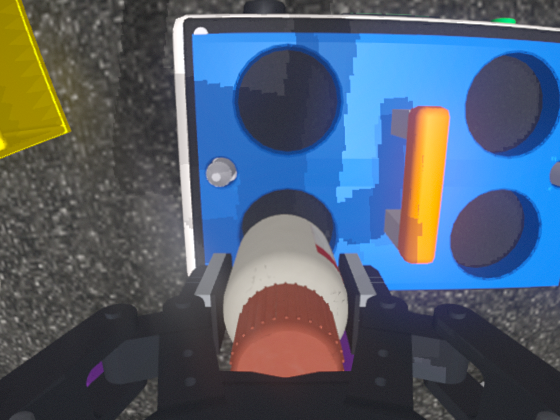

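Bottle held over the far-right hole: its bottom rim front is at (287,214), the hole's front edge at (287,190), the near-right hole centre at (288,99). Computing the relative offset.

```bash
python3 - <<'E'
from h import *
import pickle
m=pickle.load(open('w10.pkl','rb'))
a=ray(m,[(287,214)],.1108-.0268)[0];h=ray(m,[(287,189.5)],.070)[0];u=np.array([.0987,.995,0]);v=np.array([.995,-.0987,0])
print('bottle centre',(a+.0225*v).round(4),'hole',(h+.0255*v).round(4))
n=ray(m,[(287,45),(287,154),(235,99),(341,99)],.07);print(n.round(4)); c=(n[0]+n[1])/2;print('near hole centre',c,'-> far',c+.068*v, 'w',np.linalg.norm(n[0]-n[1]),np.linalg.norm(n[2]-n[3]),(n[2]+n[3])/2)
p=ray(m,[(221,164),(219,178)],.06);print('pin',p.round(4))
g=ray(m,[(230,300),(347,300)],.111-.0268+.03);print('y mid',g.mean(0))
go(.589,-.055,.0825,1.474)
E
```

```text
bottle centre [ 0.5965 -0.0561  0.084 ] hole [ 0.591  -0.0555  0.07  ]
[[ 0.4976 -0.0465  0.07  ]
 [ 0.5479 -0.0513  0.07  ]
 [ 0.5194 -0.0733  0.07  ]
 [ 0.5242 -0.0233  0.07  ]]
near hole centre [ 0.52273451 -0.04887656  0.07      ] -> far [ 0.59039451 -0.05558816  0.07      ] w 0.05046519897083675 0.05017665307486373 [ 0.52179314 -0.04830686  0.07      ]
pin [[ 0.551  -0.086   0.06  ]
 [ 0.5583 -0.0881  0.06  ]]
y mid [ 0.60234333 -0.05608441  0.1142    ]
pos [ 0.5913 -0.0561  0.111 ] yaw 1.474 q6 -1.77 shift [ 2.5  0.8 28.5] twist -0.0
```

```bash
python3 -m handwheel '[[3.3,0,0,0,1],[3.3,0,5,0,1],[3.3,0,10,0,1],[3.3,0,14,0,1],[3.3,0,14,0,1],[3.3,0,14,0,1]]';python3 - <<'E'
from h import *
go(.588,-.0556,.0825,1.474)
E
```

```text
time: 27.7
tool_pos: [0.5869, -0.0553, 0.0953]
tool_rot: [-0.152, -3.137, -0.0]
wrist_force: [-0.1, -0.7, -1.7]
finger_gap: 0.507
grip_force: 51.5
pos [ 0.5869 -0.0553  0.0953] yaw 1.474 q6 -1.77 shift [-1.2 -0.2 12.8] twist -0.0
```

```bash
python3 -m handwheel '[[-0.6,0,2,0,1],[-0.6,0,4,0,1],[-0.6,0,6,0,1],[-0.6,0,8,0,1],[-0.6,0,8,0,1],[-0.6,0,8,0,1]]'; python3 -m handwheel '[[0,0,2,0,1],[0,0,3.5,0,1],[0,0,3.5,0,1],[0,0,3.5,0,1]]'
```

```text
time: 28.3
tool_pos: [0.5875, -0.0554, 0.0875]
tool_rot: [-0.152, -3.138, -0.0]
wrist_force: [-0.3, 0.8, -1.2]
finger_gap: 0.508
grip_force: 51.5
time: 28.7
tool_pos: [0.5876, -0.0554, 0.084]
tool_rot: [-0.152, -3.138, -0.0]
wrist_force: [0.5, 1.1, -2.3]
finger_gap: 0.511
grip_force: 51.5
```

Inside the hole without contact. Lowering the last 2 mm and releasing.

```bash
python3 -m handwheel '[[0,0,2,0,1],[0,0,2,0,1],[0,0,2,0,0.2],[0,0,2,0,-0.2],[0,0,2,0,-0.36],[0,0,2,0,-0.36],[0,0,2,0,-0.36]]' 50; python3 -m handwheel '[[0,0,-20,0,-0.36],[0,0,-60,0,-0.36],[0,0,-110,0,-0.36],[0,0,-150,0,-1],[0,0,-150,0,-1]]'; python3 - <<'E'
from h import *
go(.627,-.304,.145,1.474)
E
```

```text
time: 29.4
tool_pos: [0.5876, -0.0554, 0.0821]
tool_rot: [0.152, 3.138, -0.0]
wrist_force: [0.2, 0.0, -0.7]
finger_gap: 0.683
grip_force: 0.0
time: 29.9
tool_pos: [0.5913, -0.0564, 0.2398]
tool_rot: [0.151, 3.126, -0.005]
wrist_force: [-0.0, -0.6, 0.7]
finger_gap: 0.982
grip_force: 0.0
pos [ 0.5913 -0.0564  0.2398] yaw 1.474 q6 -1.77 shift [ -58.2 -242.8   96.1] twist 0.0
```

```bash
python3 -m handwheel '[[-10,-40,0,0,-1],[-20,-80,0,0,-1],[-30,-120,0,0,-1],[-40,-160,0,0,-1],[-50,-200,20,0,-1],[-58,-243,50,0,-1],[-58,-243,85,0,-1],[-58,-243,90,0,-1]]';python3 -m handwheel '[[0,0,0,0,-1],[0,0,0,0,-1],[0,0,0,0,-1]]';python3 - <<'E'
from cap2 import *
s=state();p=s['tool_pos'];m,im=snap('wrist','w11.png');edge(m,im,p,'green',.088)
go(.627,-.304,.0275,1.474)
E
```

```text
time: 30.7
tool_pos: [0.6182, -0.3022, 0.1351]
tool_rot: [-0.155, -3.129, -0.009]
wrist_force: [-1.4, 0.5, -1.3]
finger_gap: 1.002
grip_force: 0.0
time: 31.0
tool_pos: [0.6233, -0.3026, 0.1449]
tool_rot: [0.15, 3.135, -0.003]
wrist_force: [0.4, -0.2, 0.1]
finger_gap: 0.997
grip_force: 0.0
green [ 245  202   55   61 2586] far x 0.644 r 0.0147 xc (r measured) 0.6293 yc -0.311 rel tcp [ 0.006  -0.0084]
pos [ 0.6232 -0.3026  0.1448] yaw 1.475 q6 -2.1 shift [ -3.5  -0.8 117.3] twist 0.001
```

```bash
python3 -m handwheel '[[-5,-7,0,0,-1],[-5,-7,40,0,-1],[-5,-7,80,0,-1],[-5,-7,110,0,-1],[-5,-7,117,0,-1],[-5,-7,117,0,-1],[-5,-7,117,0,-1]]' 50;python3 -m handwheel '[[0,0,0,0,1],[0,0,0,0,1],[0,0,0,0,1],[0,0,0,0,1],[0,0,0,0,1]]'; python3 -m handwheel '[[0,0,-40,0,1],[0,0,-85,0,1],[0,0,-130,0,1],[0,0,-175,0,1],[0,0,-195,0,1],[0,0,-195,0,1],[0,0,-195,0,1]]'; python3 - <<'E'
from h import *
go(.519,-.0485,.16,1.474)
E
```

```text
time: 31.75
tool_pos: [0.6276, -0.3114, 0.0274]
tool_rot: [0.152, 3.135, -0.003]
wrist_force: [-0.8, -0.2, 0.5]
finger_gap: 1.0
grip_force: 0.0
time: 32.25
tool_pos: [0.6271, -0.3108, 0.0267]
tool_rot: [0.152, 3.136, -0.002]
wrist_force: [-0.7, 1.6, 4.5]
finger_gap: 0.502
grip_force: 51.2
time: 32.95
tool_pos: [0.6257, -0.31, 0.219]
tool_rot: [-0.152, -3.137, -0.001]
wrist_force: [0.8, 0.3, -1.3]
finger_gap: 0.501
grip_force: 51.2
pos [ 0.6257 -0.31    0.219 ] yaw 1.474 q6 -2.1 shift [131.4 250.   59.3] twist 0.0
```

```bash
python3 -m handwheel '[[22,42,0,0,1],[44,84,0,0,1],[66,126,0,0,1],[88,168,0,0,1],[110,210,0,0,1],[131,250,0,0,1],[131,250,30,0,1],[131,250,59,0,1]]'; python3 -m handwheel '[[0,0,30,0,1],[0,0,50,0,1],[0,0,50,0,1],[0,0,50,0,1],[0,0,50,0,1]]'; python3 - <<'E'
from h import *
import pickle
m,im=snap('wrist','w12.png'); pickle.dump(m,open('w12.pkl','wb'))
go(.5195,-.0488,.095,1.474); print(state()['grip_force'])
# bottle bottom front rim: white pixels down the column of the bottle
hsv=cv2.cvtColor(im,cv2.COLOR_RGB2HSV)
for c in(270,287,300): print(c,[(r,*hsv[r,c]) for r in range(170,250,6)])
E
```

```text
time: 33.75
tool_pos: [0.5183, -0.0469, 0.1586]
tool_rot: [-0.148, -3.136, -0.001]
wrist_force: [-0.2, -0.6, -1.2]
finger_gap: 0.501
grip_force: 51.3
time: 34.25
tool_pos: [0.5203, -0.049, 0.1115]
tool_rot: [0.152, 3.137, -0.0]
wrist_force: [0.7, 0.3, -0.7]
finger_gap: 0.497
grip_force: 51.3
pos [ 0.5206 -0.0491  0.112 ] yaw 1.474 q6 -1.8 shift [ 1.1  0.2 17. ] twist -0.0
51.259816847741604
270 [(170, np.uint8(123), np.uint8(30), np.uint8(76)), (176, np.uint8(120), np.uint8(34), np.uint8(74)), (182, np.uint8(109), np.uint8(181), np.uint8(149)), (188, np.uint8(107), np.uint8(189), np.uint8(205)), (194, np.uint8(108), np.uint8(187), np.uint8(206)), (200, np.uint8(118), np.uint8(43), np.uint8(77)), (206, np.uint8(115), np.uint8(44), np.uint8(75)), (212, np.uint8(15), np.uint8(15), np.uint8(171)), (218, np.uint8(0), np.uint8(2), np.uint8(168)), (224, np.uint8(15), np.uint8(3), np.uint8(168)), (230, np.uint8(10), np.uint8(5), np.uint8(170)), (236, np.uint8(67), np.uint8(121), np.uint8(110)), (242, np.uint8(68), np.uint8(135), np.uint8(113)), (248, np.uint8(20), np.uint8(17), np.uint8(177)
[... 717 characters left out ...]
0, np.uint8(120), np.uint8(36), np.uint8(79)), (176, np.uint8(114), np.uint8(44), np.uint8(81)), (182, np.uint8(109), np.uint8(177), np.uint8(150)), (188, np.uint8(108), np.uint8(187), np.uint8(206)), (194, np.uint8(108), np.uint8(187), np.uint8(185)), (200, np.uint8(118), np.uint8(46), np.uint8(83)), (206, np.uint8(116), np.uint8(50), np.uint8(77)), (212, np.uint8(12), np.uint8(7), np.uint8(174)), (218, np.uint8(165), np.uint8(3), np.uint8(169)), (224, np.uint8(0), np.uint8(3), np.uint8(170)), (230, np.uint8(165), np.uint8(3), np.uint8(156)), (236, np.uint8(70), np.uint8(91), np.uint8(123)), (242, np.uint8(69), np.uint8(133), np.uint8(113)), (248, np.uint8(16), np.uint8(16), np.uint8(178))]
```

```bash
python3 - <<'E'
from h import *
import pickle
v=np.array([.995,-.0987,0])
for f,tx,tz in(('w10',.5913,.1110),('w12',.5206,.112)):
    m=pickle.load(open(f+'.pkl','rb'));im=cv2.imread(f'pics/{f}.png');h=cv2.cvtColor(im,cv2.COLOR_BGR2HSV).astype(int)
    R=[]
    for c in range(230,350,6):
        col=h[100:300,c]; wh=(col[:,1]<25)&(col[:,2]>110); r=[i for i in range(195) if wh[i:i+5].all()]
        if r:R.append((c,100+r[0]))
    R=np.array(R);g=R[np.abs(R[:,0]-287)<30];k=np.polyfit(g[:,0],g[:,1],2);front=g[:,1].min();cc=-k[1]/2/k[0]
    b=ray(m,[(287,np.polyval(k,287))],tz-.0268)[0]; 
    blue=(h[:,:,0]>100)&(h[:,:,0]<125)&(h[:,:,1]>120); e=[]
    for c in range(268,308,4):
        rr=[r for r in range(160,215) if blue[r,c]]; e.append((c,max(rr)+.5))
    e=np.array(e);k2=np.polyfit(e[:,0],e[:,1],2);he=np.polyval(k2,287);H=ray(m,[(287,he)],.07)[0]
    print(f,'bottom row',np.polyval(k,287),'vertex col',cc,'bottle c',(b+.0225*v).round(4),'rel tcp x',(b+.0225*v)[0]-tx,'hole edge',he,'hole vertex',-k2[1]/2/k2[0],'hole c',(H+.0255*v).round(4))
    print(R.tolist())
E
```

```text
w10 bottom row 214.43124999999952 vertex col 283.92972972973035 bottle c [ 0.5966 -0.0561  0.0842] rel tcp x 0.005328545081103919 hole edge 189.43764204545482 hole vertex 287.41395348837256 hole c [ 0.5909 -0.0555  0.07  ]
[[230, 162], [236, 258], [242, 240], [248, 231], [254, 225], [260, 221], [266, 218], [272, 216], [278, 215], [284, 214], [290, 215], [296, 216], [302, 218], [308, 221], [314, 225], [320, 231], [326, 239], [332, 265], [338, 272], [344, 287]]
w12 bottom row 141.5 vertex col 315.80000000000734 bottle c [ 0.4922 -0.0459  0.0852] rel tcp x -0.028382197368946094 hole edge 193.8849905303034 hole vertex 287.3803921568631 hole c [ 0.523  -0.0488  0.07  ]
[[230, 140], [236, 140], [242, 140], [248, 143], [254, 144], [260, 144], [266, 145], [272, 144], [278, 144], [284, 142], [290, 140], [296, 140], [302, 140], [308, 140], [314, 141], [320, 140], [326, 107], [332, 141], [338, 108], [344, 120]]
```

```bash
python3 -m handwheel '[[-1.4,0,0,0,1],[-1.4,0,5,0,1],[-1.4,0,10,0,1],[-1.4,0,14,0,1],[-1.4,0,17,0,1],[-1.4,0,17,0,1],[-1.4,0,17,0,1]]';python3 -m handwheel '[[0,0,2,0,1],[0,0,4,0,1],[0,0,6,0,1],[0,0,6,0,1]]'
```

```text
time: 35.0
tool_pos: [0.5212, -0.0489, 0.0939]
tool_rot: [-0.152, -3.138, -0.0]
wrist_force: [-0.5, -0.4, -0.7]
finger_gap: 0.502
grip_force: 51.3
time: 35.4
tool_pos: [0.5211, -0.0489, 0.0877]
tool_rot: [-0.152, -3.137, -0.0]
wrist_force: [-0.2, 0.2, -1.1]
finger_gap: 0.501
grip_force: 51.3
```

```bash
python3 -m handwheel '[[0,0,2,0,1],[0,0,4,0,1],[0,0,5.5,0,1],[0,0,5.5,0,1],[0,0,5.5,0,1]]';python3 -m handwheel '[[0,0,0,0,1],[0,0,0,0,0.2],[0,0,0,0,-0.2],[0,0,0,0,-0.36],[0,0,0,0,-0.36],[0,0,0,0,-0.36],[0,0,-20,0,-0.36],[0,0,-60,0,-0.36]]' 50; python3 -m handwheel '[[0,0,-50,0,-0.36],[0,0,-90,0,-0.36],[0,0,-90,0,-1],[0,0,-90,0,-1]]'; python3 - <<'E'
from h import *
go(.6135,.294,.145,1.474)
E
```

```text
time: 35.9
tool_pos: [0.5213, -0.0489, 0.0825]
tool_rot: [-0.152, -3.138, -0.0]
wrist_force: [0.0, -0.2, -0.5]
finger_gap: 0.503
grip_force: 51.3
time: 36.7
tool_pos: [0.5187, -0.0482, 0.1401]
tool_rot: [-0.152, -3.131, -0.003]
wrist_force: [0.7, -0.7, 0.0]
finger_gap: 0.678
grip_force: 0.0
time: 37.1
tool_pos: [0.5219, -0.0491, 0.2337]
tool_rot: [0.152, 3.135, -0.001]
wrist_force: [-0.4, 0.0, -1.1]
finger_gap: 0.983
grip_force: 0.0
pos [ 0.5219 -0.0491  0.2337] yaw 1.474 q6 -1.79 shift [-57.8 350.4  88.6] twist 0.0
```

Now the blue bottle.

```bash
python3 -m handwheel '[[-8,46,0,0,-1],[-16,92,0,0,-1],[-24,138,0,0,-1],[-32,184,0,0,-1],[-40,230,0,0,-1],[-48,276,0,0,-1],[-55,322,20,0,-1],[-58,350,60,0,-1]]';python3 -m handwheel '[[0,0,28,0,-1],[0,0,28,0,-1],[0,0,28,0,-1],[0,0,28,0,-1]]';python3 - <<'E'
from cap2 import *
s=state();p=s['tool_pos'];m,im=snap('wrist','w13.png');edge(m,im,p,'blue',.088)
go(.6135,.294,.0275,1.474)
E
```

```text
time: 37.9
tool_pos: [0.6145, 0.2975, 0.1734]
tool_rot: [0.149, 3.133, 0.004]
wrist_force: [0.8, -0.5, -0.3]
finger_gap: 1.0
grip_force: 0.0
time: 38.3
tool_pos: [0.6139, 0.2933, 0.1462]
tool_rot: [0.153, 3.136, 0.001]
wrist_force: [0.4, 0.9, 0.8]
finger_gap: 1.0
grip_force: 0.0
blue [ 274  193   54   59 2473] far x 0.6298 r 0.0143 xc (r measured) 0.6155 yc 0.3015 rel tcp [0.0016 0.0082]
pos [0.6142 0.2933 0.1469] yaw 1.473 q6 -1.2 shift [  1.2   0.4 119.4] twist -0.001
```

```bash
python3 -m handwheel '[[1,7,0,0,-1],[1,7,40,0,-1],[1,7,80,0,-1],[1,7,110,0,-1],[1,7,119,0,-1],[1,7,119,0,-1],[1,7,119,0,-1]]' 50;python3 -m handwheel '[[0,0,0,0,1],[0,0,0,0,1],[0,0,0,0,1],[0,0,0,0,1],[0,0,0,0,1]]'; python3 -m handwheel '[[0,0,-40,0,1],[0,0,-85,0,1],[0,0,-130,0,1],[0,0,-175,0,1],[0,0,-195,0,1],[0,0,-195,0,1],[0,0,-195,0,1]]'; python3 - <<'E'
from h import *
# nests on the left: fit carrier from the two right hole centres measured
v=np.array([.995,-.0987,0]);u=np.array([.0987,.995,0])
print('far-left',np.array([.5907,-.0556,0])+.112*u,'near-left',np.array([.5229,-.0488,0])+.112*u)
go(.5310,.0626,.112,1.474)
E
```

```text
time: 39.05
tool_pos: [0.6142, 0.3014, 0.0279]
tool_rot: [0.152, 3.135, 0.002]
wrist_force: [-0.1, 0.4, -0.5]
finger_gap: 1.001
grip_force: 0.0
time: 39.55
tool_pos: [0.6137, 0.301, 0.0275]
tool_rot: [0.152, 3.135, 0.001]
wrist_force: [-0.1, -0.9, 5.2]
finger_gap: 0.494
grip_force: 50.8
time: 40.25
tool_pos: [0.6121, 0.3007, 0.2198]
tool_rot: [-0.152, -3.137, 0.0]
wrist_force: [1.0, 0.0, -2.0]
finger_gap: 0.492
grip_force: 51.1
far-left [0.6017544 0.05584   0.       ] near-left [0.5339544 0.06264   0.       ]
pos [0.6121 0.3007 0.2198] yaw 1.474 q6 -1.19 shift [  57.6 -244.8  107.9] twist -0.0
```

```bash
python3 -m handwheel '[[10,-42,0,0,1],[20,-84,0,0,1],[30,-126,0,0,1],[40,-168,0,0,1],[49,-210,0,0,1],[56.5,-245,0,0,1],[56.5,-245,30,0,1],[56.5,-245,59,0,1]]'; python3 -m handwheel '[[0,0,30,0,1],[0,0,49,0,1],[0,0,49,0,1],[0,0,49,0,1],[0,0,49,0,1]]'; python3 - <<'E'
from h import *
import pickle
s=state();p=s['tool_pos'];m,im=snap('wrist','w14.png'); go(.532,.0626,.095,1.474); print(s['grip_force'])
v=np.array([.995,-.0987,0]);h=cv2.cvtColor(im,cv2.COLOR_RGB2HSV).astype(int)
blue=(h[:,:,0]>100)&(h[:,:,0]<125)&(h[:,:,1]>120)
for c in(272,280,287,294,302):
    e=max(r for r in range(160,205) if blue[r,c]); b=next(r for r in range(e+3,260) if h[r,c,2]>115 and h[r,c,1]<30); print(c,e,b)
    if c==287: print('hole',ray(m,[(c,e+.5)],.07)[0]+.0255*v,'bottle',ray(m,[(c,b)],p[2]-.0275)[0]+.0225*v,p)
# sideways: bottle body edges and hole edges
r=300;w=(h[r,:,1]<40)&(h[r,:,2]>110);x=np.where(w[200:380])[0]+200;print('body cols',x.min(),x.max())
E
```

```text
time: 41.05
tool_pos: [0.5313, 0.0612, 0.159]
tool_rot: [-0.156, -3.136, -0.0]
wrist_force: [0.4, 1.4, -2.1]
finger_gap: 0.491
grip_force: 51.1
time: 41.55
tool_pos: [0.533, 0.0625, 0.1131]
tool_rot: [0.152, 3.137, -0.0]
wrist_force: [0.0, -0.0, -0.6]
finger_gap: 0.49
grip_force: 51.1
pos [0.5333 0.0625 0.1135] yaw 1.474 q6 -1.58 shift [ 1.4  0.  18.5] twist 0.0
51.11571042216383
272 191 214
280 190 213
287 189 213
hole [0.53384162 0.06288153 0.07      ] bottle [0.53858399 0.06236066 0.08558361] [0.53302959 0.0624653  0.11308361]
294 190 215
302 192 217
body cols 206 364
```

```bash
python3 -m handwheel '[[2.8,0,0,0,1],[2.8,0,5,0,1],[2.8,0,10,0,1],[2.8,0,14,0,1],[2.8,0,17,0,1],[2.8,0,17,0,1],[2.8,0,17,0,1]]';python3 -m handwheel '[[0,0,2,0,1],[0,0,4,0,1],[0,0,6,0,1],[0,0,6,0,1]]'
```

```text
time: 42.3
tool_pos: [0.5298, 0.0628, 0.0954]
tool_rot: [-0.152, -3.138, -0.0]
wrist_force: [0.7, 1.1, -0.6]
finger_gap: 0.492
grip_force: 51.1
time: 42.7
tool_pos: [0.5296, 0.0628, 0.0892]
tool_rot: [-0.152, -3.137, -0.0]
wrist_force: [-0.5, -0.6, -1.8]
finger_gap: 0.494
grip_force: 51.1
```

```bash
python3 -m handwheel '[[0,0,2,0,1],[0,0,4,0,1],[0,0,6,0,1],[0,0,6,0,1],[0,0,6,0,1]]';python3 -m handwheel '[[0,0,0.7,0,1],[0,0,0.7,0,0.2],[0,0,0.7,0,-0.2],[0,0,0.7,0,-0.36],[0,0,0.7,0,-0.36],[0,0,0.7,0,-0.36],[0,0,-20,0,-0.36],[0,0,-60,0,-0.36]]' 50; python3 -m handwheel '[[0,0,-50,0,-0.36],[0,0,-100,0,-0.36],[0,0,-150,0,-1],[0,0,-200,0,-1],[30,-45,-200,0,-1],[60,-60,-200,0,-1],[60,-60,-200,0,-1],[60,-60,-200,0,-1]]'; python3 - <<'E'
from h import *
import pickle
m,im=snap('wrist','w15.png'); pickle.dump(m,open('w15.pkl','wb'))
h=cv2.cvtColor(im,cv2.COLOR_RGB2HSV)
C={'red':((0,90,60),(12,255,255)),'green':((60,90,40),(92,255,255))}
for n,q in(('red',(.5907,-.0556)),('green',(.5229,-.0488)),('blue',(.534,.0626))):
    print(n,'expected cap top',proj(m,[[*q,.143]])[0].round())
s=snap('scene','s2.png');snap('top','top2.png')
a=cv2.imread('pics/w15.png');cv2.imwrite('pics/c6.png',a)
E
```

```text
time: 43.2
tool_pos: [0.5298, 0.0628, 0.0835]
tool_rot: [-0.152, -3.138, -0.0]
wrist_force: [-0.5, -0.3, -2.0]
finger_gap: 0.489
grip_force: 51.1
time: 44.0
tool_pos: [0.5272, 0.0629, 0.1411]
tool_rot: [-0.152, -3.131, -0.001]
wrist_force: [0.1, -0.6, 0.6]
finger_gap: 0.679
grip_force: 0.0
time: 44.8
tool_pos: [0.4642, 0.0086, 0.344]
tool_rot: [0.154, 3.136, -0.0]
wrist_force: [0.1, 0.1, -1.1]
finger_gap: 1.001
grip_force: 0.0
red expected cap top [236. 302.]
green expected cap top [233. 241.]
blue expected cap top [347. 241.]
```

```bash
ls pics/w15.png
```

```text
pics/w15.png
```

The picture budget is used up, so I'm checking the final state numerically.

```bash
python3 - <<'E'
from h import *
import pickle
C={'red':((0,90,60),(12,255,255)),'green':((60,90,40),(92,255,255)),'blue':((96,120,60),(108,255,255))}
N={'red':(.5907,-.0556),'green':(.5229,-.0488),'blue':(.534,.0626)}
for f,mf in(('w15','w15'),('top2','top'),('s2','scene')):
    m=pickle.load(open(mf+'.pkl','rb'));im=cv2.imread(f'pics/{f}.png');h=cv2.cvtColor(im,cv2.COLOR_BGR2HSV)
    for n in N:
        e=proj(m,[[*N[n],.143],[*N[n],.055]]); k=cv2.inRange(h,*C[n]); M=np.zeros_like(k);cv2.circle(M,tuple(int(t) for t in e[0]),35 if f=='w15' else 13,255,-1)
        nn,l,st,c=cv2.connectedComponentsWithStats(k&M)
        if nn<2: print(f,n,'none');continue
        i=1+np.argmax(st[1:,4]); print(f,n,'exp top',e[0].round(),'blob',st[i],c[i].round(1),'world@.138',ray(m,[c[i]],.138)[0,:2].round(4))
m=pickle.load(open('w15.pkl','rb'))
im=cv2.imread('pics/w15.png');h=cv2.cvtColor(im,cv2.COLOR_BGR2HSV);k=cv2.inRange(h,(98,150,60),(125,255,255));n,l,st,c=cv2.connectedComponentsWithStats(k)
i=1+np.argmax(st[1:,4]);q=cv2.approxPolyN(cv2.convexHull(cv2.findNonZero((l==i).astype(np.uint8))),4)[0].astype(float);w=ray(m,q,.07);print('carrier',w.round(4).tolist(),w.mean(0),np.linalg.norm(w-np.roll(w,1,0),axis=1).round(4))
E
```

```text
w15 red exp top [236. 302.] blob [222 286  29  28 612] [236.1 300. ] world@.138 [ 0.5909 -0.0558]
w15 green exp top [233. 241.] blob [217 221  32  36 873] [233.  238.6] world@.138 [ 0.5224 -0.0495]
w15 blue exp top [347. 241.] blob [ 312  207   63   67 1994] [348.3 240. ] world@.138 [0.5352 0.0644]
top2 red exp top [317. 217.] blob [311 212  12  12 117] [316.8 217.7] world@.138 [ 0.5896 -0.0544]
top2 green none
top2 blue exp top [269. 238.] blob [256 229   6  14  30] [258.2 234.7] world@.138 [0.543  0.0905]
s2 red exp top [308. 233.] blob [303 229  13  15 157] [309.2 236. ] world@.138 [ 0.5901 -0.0609]
s2 green exp top [280. 242.] blob [276 238  13  15 153] [281.9 244.5] world@.138 [ 0.5254 -0.0543]
s2 blue exp top [263. 205.] blob [258 201  12  15 132] [263.5 207.8] world@.138 [0.5333 0.0599]
carrier [[0.6373, 0.0979, 0.07], [0.6175, -0.1023, 0.07], [0.4847, -0.0907, 0.07], [0.5044, 0.1102, 0.07]] [0.56097819 0.00379016 0.07      ] [0.1334 0.2012 0.1333 0.2019]
```

```bash
python3 -c "
from bench import robot
print(robot.sign_off())"
```

```text
the job is handed in; nothing more can be done
None
```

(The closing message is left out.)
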